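# Fetch the fossil tray from the push-to-open dry cabinet

### The job

The clear dry cabinet's door has no handle: press it in at its free side until the catch springs it ajar, then swing it wide open and leave it open. Take out the open tray of fossils, keep it level so that nothing spills, and stand it flat on the light panel, wholly on the white plate, setting it down rather than dropping it. Leave the other things on the bench where they are.

Things in the scene. Friction and masses are not known exactly. Their poses are not given: they have to be found in the camera images.
- cabinet: fixed bench-top dry cabinet, clear acrylic with aluminium edge trims on a white base; 220 mm deep (its x), 230 wide (its y), 300 high. Origin: centre of its underside, on the bench. Its -x axis points out of the front (towards the robot), +y to the hinge side. Walls and roof 6 mm; inner floor 30 mm above the bench, clear height inside 264 mm; only the front opens, so there is no way in from above
- door (a joint): the upright side-hinged door, clear pane in an aluminium frame: 226 mm wide, 266 high (32 to 298 mm above the bench), 10 thick, 0.6 kg. Angle in rad: 0 shut, about 0.21 ajar, 1.57 square to the front, 1.9 stop; the free edge swings out to cabinet -x, then +y. Shut, it stands 6 mm off the cabinet front and can be pressed in to its stop at -0.026. Its slightly stiff hinge keeps it where it is left
- door_press (a point): point on the door's outer face opposite the catch, 208 mm from the hinge, 18 mm from the free edge, 170 mm above the bench; moves with the door; its x axis is the inward normal of the door. Pressing 3 to 4 mm here (about 5 N, door joint about -0.017) trips the catch; as the pressing tool draws back the door follows, and it stays ajar
- door_top (a point): top end of the door's free edge, mid-thickness, 298 mm above the bench; moves with the door. With the door ajar there is a gap of about 50 mm between it and the cabinet front, open from above
- door_hinge (a point): point on the vertical hinge axis (at the door's mid-thickness), level with the door's top 298 mm above the bench, at cabinet x -121, y +113 mm
- plunger (a joint): the catch's sprung plunger, 12 mm thick, at cabinet y -98 mm, 170 mm above the bench, in a grey housing (70 deep, 20 wide, 36 mm high) inside the free-side wall. Value: travel outwards in m, 0 latched (door shut), 0.045 sprung out, when it stands 51 mm out of the cabinet front. Once tripped it stays out: pressing the door again only compresses its spring (2 to 4 N)
- tray_center (a point): centre (16 mm above its underside) of the loose open brown card tray: 80 mm long (its x), 56 wide (its y), 32 high, walls and floor 3 mm, about 0.12 kg, with four loose fossils (45 g in all). It starts on the cabinet's inner floor behind the door, its long sides about square to the front, its front edge 1 to 30 mm behind the cabinet front. It can be held across its 56 mm width
- tray_corner0 (a point): lower corner of the tray, at tray x -40, y -28 mm, level with its underside
- tray_corner1 (a point): lower corner of the tray, at tray x -40, y +28 mm, level with its underside
- tray_corner2 (a point): lower corner of the tray, at tray x +40, y -28 mm, level with its underside
- tray_corner3 (a point): lower corner of the tray, at tray x +40, y +28 mm, level with its underside
- tray: the same tray; origin at the centre of its underside, axes as for tray_center, z up
- urchin_center (a point): centre of a loose fossil lying in the tray, about 11 g: domed sea urchin, 19 mm across, 12 mm high, off-white
- ammonite_center (a point): centre of a loose fossil lying in the tray, about 11 g: flat coiled disc, 20 mm across, 7 mm thick, brown
- bone_chip_center (a point): centre of a loose fossil lying in the tray, about 11 g: oblong chip 20 x 12 x 10 mm, light brown
- shell_stone_center (a point): centre of a loose fossil lying in the tray, about 11 g: rounded grey stone, 18 mm across, 12 mm high
- light_panel: fixed flat light panel lying on the bench: grey frame 170 (its x) x 200 mm (its y), 16 mm high, with a white plate 150 x 180 mm flush in its top. Origin: centre of its underside; its top is 16 mm above the bench
- slide_box: bystander: closed black slide box with a white card on its lid, 90 x 130 x 34 mm; origin at the centre of its underside
- dish_stack: bystander: stack of four closed clear culture dishes, 94 mm across, 60 mm high; origin at the centre of its underside
- wash_bottle: bystander: white plastic wash bottle with a bent grey spout, 68 mm across, 190 mm high; origin at the centre of its underside

How it is judged:
By the outcome, as a careful person would: the job done as asked, in the order asked, and still so for the second after the job is handed in, with the robot touching nothing.
It also fails if it takes over 69 s, if anything falls off the work surface, if the arm or the gripper's body presses on something with over 40 N, if the wrist force passes 120 N, or if a joint passes its speed limit or range.

### The arm

A 6-joint arm with a two-finger parallel gripper is mounted at the origin on the work surface. World frame = base frame: x ahead of the robot, y to its left, z up, the work surface at z = 0. Lengths are in m, angles in rad, forces in N, time in s.
With the tool pointing down it reaches from about 0.3 to 0.775 m from the base axis. Payload 14.6 kg.
Tool frame: the origin (TCP) lies where the fingers leave the gripper's body, on its centre line; the fingertips stand 97 mm ahead of it and the grasp point (between the pads) lies 78 mm ahead of it (ctrl.finger_overhang is the distance from the TCP to the fingertips, in m); z points along the fingers, y is the direction in which the jaws open and shut (so a half turn about z gives the same grasp; the last joint's range is limited). The gripper opens to 94 mm and grips with 3 to 60 N. Pads are 16 mm wide; open, the fingers measure 119 mm over their backs; the gripper's body (75 mm by 177 mm) begins 78 mm behind the grasp point.
Start: joints at [-1.186, 0.3, 1.521, -0, 1.321, -0.067], TCP at [0.24, -0.495, 0.303] pointing down, gripper open.
Joint ranges: [-3.03, 3.03], [-0.79, 2.21], [0.23, 2.52], [-1.04, 4.18], [0, 3.07], [-2.55, 2.55]. Speed limits (rad/s): [2.22, 2.22, 2.57, 3.14, 3.14, 3.14].

### API

Orientations are given as [roll, pitch, yaw] about the fixed x, y, z axes, in that order (R = Rz(yaw) Ry(pitch) Rx(roll)).
In Python, from station import ctrl, imaging, hand_in gives the robot as it stands.
- The arm moves only by the shell command python3 -m pendant 'ROWS' [FORCE]. ROWS is JSON, a list of rows, each a list of 7 numbers: the shift along the tool's x, y, z normalised to -1 to 1, where 1 is 120 mm, then the turn, a rotation vector about the tool's x, y, z normalised to -1 to 1, where 1 is 30 degrees, then the closure, from -1 (fully open) to 1 (shut). A call has 1 to 10 rows; each row shifts and turns the commanded pose from where the row before left it, along the tool's axes as they then stand; what a row does not reach is not made up. A row lasts 1/12 s, in which the tool goes at most 41.7 mm and 7.16 degrees, less where a joint would pass 70% of its speed; a pose out of reach is approached as far as the arm can. A call with a number of a shift or a turn outside -1 to 1 is refused whole. A call with a gripper value outside its range is refused whole. The fingers move at their own pace and stop on an object; FORCE is the grip in N (left out, the last holds). Time passes only in rows, so rows that do not move let the fingers close. It gives the time, the measured TCP pose, the force and the opening at its end, in the units of the state.
- ctrl.get_obs(): the state, without advancing time (a new reading comes with each control period).
- imaging.camera(name): name is "side" or "top"; returns a dict with "image" (384x512x3 uint8, red, green, blue), "mtx" (3x3 intrinsics, pixels), "rvec" (rotation vector, rad) and "tvec" (3), from world to camera coordinates, as OpenCV has them. Camera axes: x right, y down, z forward; pixel columns grow to the right and rows downward; lengths in m; the calibration is good to about 2 mm. A picture is of the moment at which its call begins. There is no depth.
- hand_in(): hands the job in, once; it reports no verdict.
The state is a dict: "time_s": time; "qpos": joint angles; "joint_vel": joint speeds; "tau": joint torques, N m; "ee_pos": TCP position; "eef_rot": TCP orientation; "force": force on the tool from outside, world axes, zero at the start; "moment": the same for the moment, N m; "grip_width": finger opening in m.
Only numpy, scipy, OpenCV 4.12 (cv2) and the standard library are available. Lean on these libraries where they do the work, as an engineer would, in place of code of your own. Each camera call takes 0.05 s, during which the arm holds its last target.

## Working session

There is one attempt and no reset: what is moved stays moved. The work goes in short steps, Python scripts to look and compute and a shell command to move; the robot and the scene stay as the last step left them, time stands still between calls to the robot, and variables do not carry over. Pictures are saved under pics/ and viewed, and the job is handed in when it is done.

```bash
ls; mkdir -p pics; python3 - <<'E'
from station import ctrl, imaging
import cv2
print(ctrl.get_obs(), ctrl.finger_overhang)
for n in ("side","top"):
    c=imaging.camera(n)
    cv2.imwrite(f"pics/{n}0.png",c["image"][:,:,::-1])
    R=cv2.Rodrigues(c["rvec"])[0]
    print(n,c["mtx"].tolist(),(-R.T@c["tvec"].reshape(3)).tolist(),R.tolist())
E
```

```text
pics
{'time_s': 0.0, 'qpos': array([-1.18561385e+00,  3.00496855e-01,  1.52157473e+00, -1.39448206e-05,
        1.32066246e+00, -6.66060864e-02]), 'joint_vel': array([-1.77332855e-03, -1.23826893e-03,  8.31482113e-04,  1.25780820e-03,
       -2.51630714e-03,  1.79117024e-05]), 'tau': array([-6.95366889e-04, -5.31808126e+01, -3.52742708e+01,  7.08305743e-02,
        2.44302111e-02, -7.99634245e-05]), 'ee_pos': array([ 0.24005587, -0.49469075,  0.30207482]), 'eef_rot': array([-3.14045289e+00, -6.24905386e-05,  4.51791992e-01]), 'force': array([ 0.64050478, -0.31653131, -0.5530372 ]), 'moment': array([ 0.06038059, -0.02089073, -0.03767586]), 'grip_width': 0.09406496795529272} 0.0972
side [[400.10698501792024, 0.0, 253.65117692856708], [0.0, 400.10698501792024, 191.6924302203087], [0.0, 0.0, 1.0]] [0.5470064494224285, -0.3753947847641284, 1.3227249567517911] [[0.9972546440532972, -0.07404739815284625, 0.0003971661184961721], [-0.06988081496518686, -0.9428869379213126, -0.3257006201977086], [0.024491766247723628, 0.32477870177116697, -0.9454728701881944]]
top [[439.44463425996094, 0.0, 261.78162549894455], [0.0, 439.44463425996094, 200.6745803367573], [0.0, 0.0, 1.0]] [0.312864470744385, -0.01598093414138039, 1.6377359290368156] [[-0.010410221779498574, -0.9997474399794157, -0.019916915853266992], [-0.9842851335941938, 0.013756470104965612, -0.1760498091896471], [0.1762793325037329, 0.017771206623514613, -0.9841797504252883]]
```

```bash
python3 - <<'E'
import cv2
for n in ("side","top"):
    a=cv2.imread(f"pics/{n}0.png"); cv2.imwrite(f"pics/{n}0b.png",cv2.resize(a,(768,576),interpolation=cv2.INTER_CUBIC))
E
```

```text
(no output)
```

View pics/side0b.png

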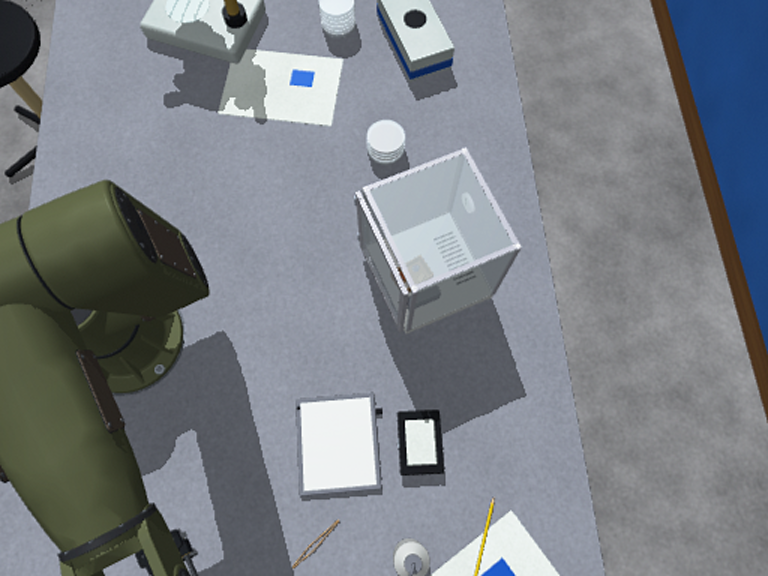

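View pics/top0b.png

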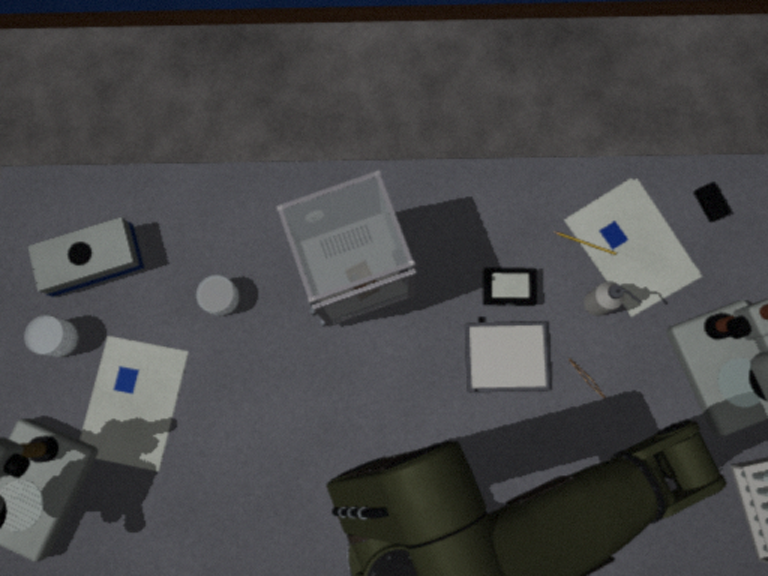

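The side view shows the cabinet at about (440,240) in the 768x576 picture, with the panel at (340,445) and the slide box at (420,443). The top view shows the cabinet at (345,245) and the panel at (508,356). I'll zoom in for accurate corners.

```bash
cat > h.py <<'E'
import numpy as np, cv2
from scipy.optimize import least_squares
from station import ctrl, imaging
def cam(n):
    c=imaging.camera(n); c["rvec"]=np.array(c["rvec"],float).reshape(3);c["tvec"]=np.array(c["tvec"],float).reshape(3); return c
def proj(c,P): return cv2.projectPoints(np.array(P,float).reshape(-1,3),c["rvec"],c["tvec"],c["mtx"],None)[0].reshape(-1,2)
def ray(c,uv):
    R=cv2.Rodrigues(c["rvec"])[0]; o=-R.T@c["tvec"]; d=R.T@np.linalg.solve(c["mtx"],[uv[0],uv[1],1]); return o,d
def atz(c,uv,z):
    o,d=ray(c,uv); return o+d*(z-o[2])/d[2]
def tri(c1,u1,c2,u2):
    P=[c["mtx"]@np.c_[cv2.Rodrigues(c["rvec"])[0],c["tvec"]] for c in(c1,c2)]
    X=cv2.triangulatePoints(P[0],P[1],np.array(u1,float).reshape(2,1),np.array(u2,float).reshape(2,1)).ravel(); X=X[:3]/X[3]
    return X, proj(c1,X)[0]-u1, proj(c2,X)[0]-u2
def crop(c,x0,y0,w,h,k,name):
    a=c["image"][y0:y0+h,x0:x0+w,::-1]; a=cv2.resize(a,(w*k,h*k),interpolation=cv2.INTER_CUBIC)
    a=cv2.convertScaleAbs(a,alpha=1.25 if "top" in name else 1.0)
    for i in range(0,w,10): cv2.putText(a,str(x0+i),(i*k,8),0,.3,(0,0,255),1); cv2.line(a,(i*k,10),(i*k,14),(0,0,255),1)
    for i in range(0,h,10): cv2.putText(a,str(y0+i),(0,i*k+4),0,.3,(0,0,255),1)
    cv2.imwrite("pics/"+name,a)
E
python3 - <<'E'
from h import *
c=cam("side"); crop(c,230,90,125,145,4,"side_cab.png"); crop(c,190,250,110,90,6,"side_pan.png")
c=cam("top"); crop(c,175,105,110,115,5,"top_cab.png"); crop(c,300,170,80,100,6,"top_pan.png")
E
```

```text
(no output)
```

View pics/side_cab.png

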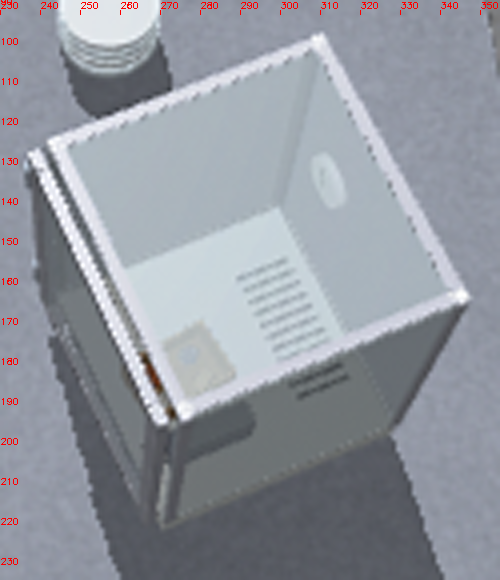

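View pics/top_cab.png

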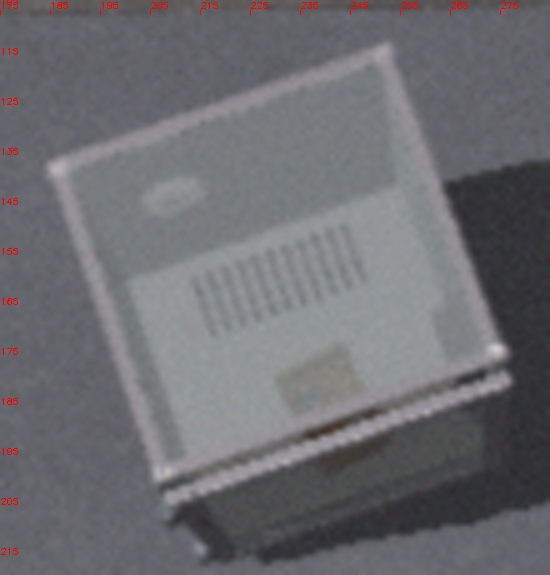

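View pics/side_pan.png

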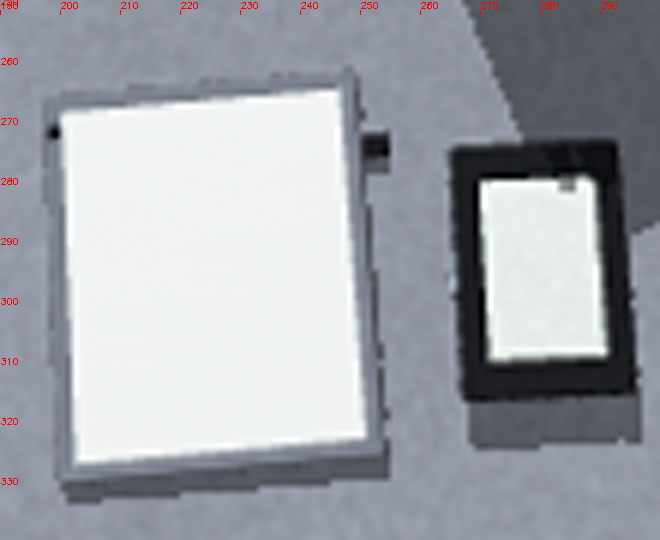

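View pics/top_pan.png

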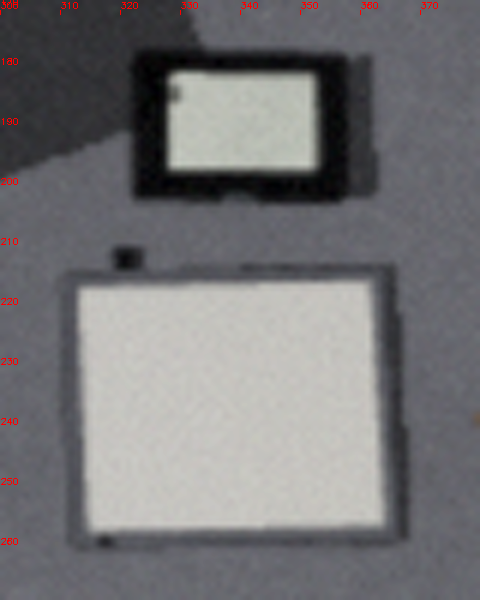

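```bash
cat >> h.py <<'E'
def px(p,k,x0,y0): return np.array([(p[0]+.5)/k-.5+x0,(p[1]+.5)/k-.5+y0])
def T2(x,y,th,P):
    P=np.atleast_2d(np.array(P,float)); c,s=np.cos(th),np.sin(th)
    return np.c_[x+c*P[:,0]-s*P[:,1], y+s*P[:,0]+c*P[:,1], P[:,2]]
E
python3 - <<'E'
from h import *
cs,ct=cam("side"),cam("top")
S=[px(p,4,230,90) for p in [(320,37),(466,297),(50,145),(178,413)]]
T=[px(p,5,175,105) for p in [(55,167),(387,48),(160,477),(502,352)]]
S=[S[i] for i in (0,1,2,3)]; T=[T[i] for i in (0,1,2,3)]
P=[(.11,.115,.3),(.11,-.115,.3),(-.11,.115,.3),(-.11,-.115,.3)]
for a,b in zip(S,T): print([np.round(v,4) for v in tri(cs,a,ct,b)])
f=lambda v:np.r_[(proj(cs,T2(*v,P))-S).ravel(),(proj(ct,T2(*v,P))-T).ravel()]
r=least_squares(f,[.6,.15,.3]); print("cab",r.x,np.round(r.fun,2))
# panel plate corners
S=[px(p,6,190,250) for p in [(60,110),(340,87),(75,463),(367,437)]]
T=[px(p,6,300,170) for p in [(87,530),(77,288),(387,527),(374,280)]]
for a,b in zip(S,T): print([np.round(v,4) for v in tri(cs,a,ct,b)])
P=[(-.075,.09,.016),(.075,.09,.016),(-.075,-.09,.016),(.075,-.09,.016)]
r=least_squares(f,[.4,-.3,0]); print("panel",r.x,np.round(r.fun,2))
S=[px(p,6,190,250) for p in [(450,145),(617,140),(462,402),(636,395)]]
T=[px(p,6,300,170) for p in [(132,198),(133,50),(345,198),(347,52)]]
P=[(-.045,.065,.034),(.045,.065,.034),(-.045,-.065,.034),(.045,-.065,.034)]
r=least_squares(f,[.6,-.3,0]); print("slide",r.x,np.round(r.fun,2))
# tray
for z in (.03,.062):
  print(z,[atz(cs,px(p,4,230,90),z).round(3)[:2] for p in [(200,320),(238,378),(163,345)]],[atz(ct,px(p,5,175,105),z).round(3)[:2] for p in [(345,342),(365,390),(275,380)]])
E
```

```text
[array([0.7572, 0.2478, 0.3056]), array([-0.1581,  0.0786]), array([-0.0399, -0.13  ])]
[array([0.8335, 0.0366, 0.3038]), array([-0.135 ,  0.0666]), array([-0.0312, -0.1041])]
[array([0.5565, 0.1793, 0.2976]), array([ 0.3736, -0.22  ]), array([0.1359, 0.303 ])]
[array([ 0.6292, -0.0345,  0.3113]), array([ 0.6026, -0.3619]), array([0.2119, 0.4551])]
cab [0.69511804 0.10856248 0.33812259] [ 0.54 -0.66  0.82  0.52 -0.81 -0.96  0.57  1.68 -1.48 -0.6   0.01 -0.7
 -0.41  1.21  0.8   1.2 ]
[array([ 0.3877, -0.1751,  0.0227]), array([ 0.0387, -0.0283]), array([0.0204, 0.0291])]
[array([ 0.5375, -0.1737,  0.0169]), array([-0.2675,  0.1786]), array([-0.1189, -0.2015])]
[array([ 0.3885, -0.3563,  0.0203]), array([-0.3262,  0.2535]), array([-0.1818, -0.2324])]
[array([ 0.539 , -0.3548,  0.0263]), array([-0.3591,  0.2552]), array([-0.1701, -0.256 ])]
panel [ 0.46334561 -0.26509058  0.0083177 ] [ 0.28  0.46 -0.22  0.47  0.03  0.06 -0.31  0.19  0.01  0.14  0.07 -0.19
 -0.59 -0.34 -0.83  0.11]
slide [ 0.63619123 -0.27678319 -0.0330503 ] [-0.41 -0.08 -0.02 -0.42 -0.31 -0.18 -0.12 -0.27  0.61 -0.94  0.41 -0.02
  0.45 -0.28 -0.26  0.26]
0.03 [array([0.677, 0.143]), array([0.704, 0.087]), array([0.643, 0.122])] [array([0.708, 0.08 ]), array([0.67 , 0.065]), array([0.679, 0.133])]
0.062 [array([0.674, 0.13 ]), array([0.7  , 0.076]), array([0.64, 0.11])] [array([0.7  , 0.078]), array([0.663, 0.064]), array([0.672, 0.13 ])]
```

```bash
cat > ov.py <<'E'
from h import *
def overlay(c,k,x0,y0,w,h,name,segs):
    a=cv2.resize(c["image"][y0:y0+h,x0:x0+w,::-1].copy(),(w*k,h*k),interpolation=cv2.INTER_CUBIC)
    for P,col in segs:
        q=proj(c,P); q=((q-[x0,y0]+.5)*k-.5)
        cv2.polylines(a,[np.round(q*8).astype(np.int32).reshape(-1,1,2)],False,col,1,cv2.LINE_AA,3)
    cv2.imwrite("pics/"+name,a)
def cabsegs(x,y,th,door=0.):
    L=[]
    for z,col in((.3,(0,0,255)),(.0,(0,160,255)),(.03,(0,255,255))):
        L.append((T2(x,y,th,[(.11,.115,z),(.11,-.115,z),(-.11,-.115,z),(-.11,.115,z),(.11,.115,z)]),col))
    n=np.array([-np.sin(door),-np.cos(door)]); t=np.array([-np.cos(door),np.sin(door)]) # along door; outward normal
    H=np.array([-.121,.113])
    for z in(.298,.032):
        q=[H+t*.005,H+n*.226+t*.005,H+n*.226-t*.005,H-t*.005,H+t*.005]
        L.append((T2(x,y,th,[(*p,z) for p in q]),(0,255,0)))
    return L
def box(x,y,th,lx,ly,z,col=(255,0,0)):
    return (T2(x,y,th,[(lx/2,ly/2,z),(lx/2,-ly/2,z),(-lx/2,-ly/2,z),(-lx/2,ly/2,z),(lx/2,ly/2,z)]),col)
E
python3 - <<'E'
from ov import *
cs,ct=cam("side"),cam("top")
cab=(.6951,.1086,.3381); tr=(.651,.085,.47)
S=cabsegs(*cab)+[box(*tr,.08,.056,.062),box(*tr,.08,.056,.03,(255,0,255))]
overlay(cs,4,230,90,125,145,"ov_s1.png",S); overlay(ct,5,175,105,110,115,"ov_t1.png",S)
E
```

```text
(no output)
```

View pics/ov_s1.png

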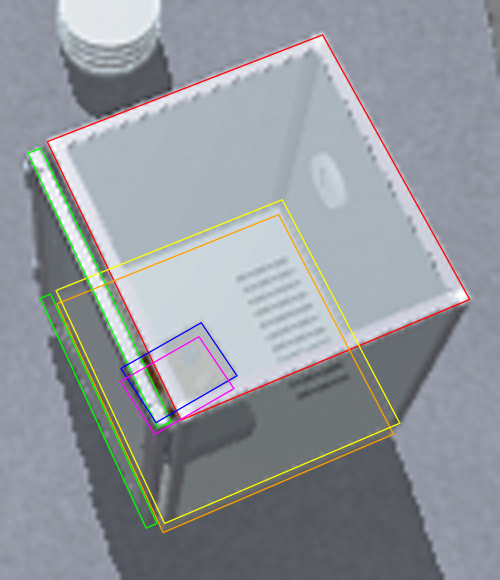

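View pics/ov_t1.png

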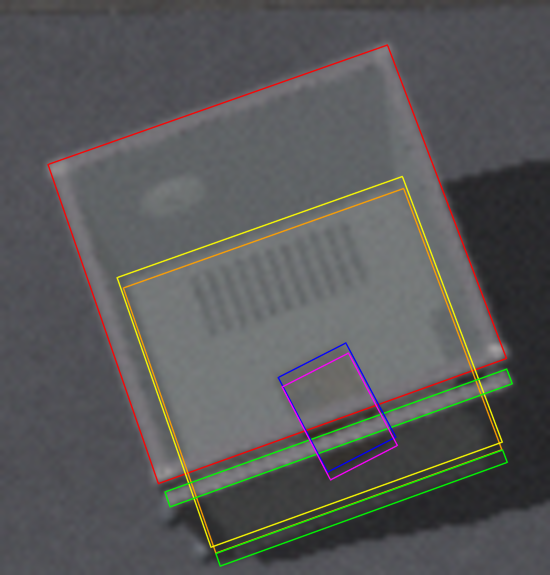

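```bash
python3 -m pendant '[[0.24,-0.21,-0.04,0,0,0,1],[0.24,-0.21,-0.04,0,0,0,1],[0.24,-0.21,-0.04,0,0,0,1],[0.24,-0.21,-0.04,0,0,0,1],[0.24,-0.21,-0.04,0,0,0,1],[0.24,-0.21,-0.04,0,0,0,1],[0.24,-0.21,-0.04,0,0,0,1],[0.24,-0.21,-0.04,0,0,0,1],[0.24,-0.21,-0.04,0,0,0,1],[0.24,-0.21,-0.04,0,0,0,1]]' 20; python3 -c "
from h import *
print(ctrl.get_obs())"
```

```text
time_s: 1.23
ee_pos: [0.3894, -0.1405, 0.3511]
eef_rot: [3.141, -0.0, 0.452]
force: [0.2, -0.8, -0.5]
grip_width: 0.0302
{'time_s': 1.2333, 'qpos': array([-4.34829751e-01, -4.89086984e-02,  1.79959692e+00,  1.24008404e-05,
        1.39016619e+00,  6.84377085e-01]), 'joint_vel': array([ 1.11028227, -0.01757112, -0.11421818,  0.0026659 ,  0.13104502,
        1.10382012]), 'tau': array([ -9.08590972, -34.81946111, -34.38354135,   0.05714863,
        -0.13837432,  -2.37873428]), 'ee_pos': array([ 0.38939629, -0.14050892,  0.35114965]), 'eef_rot': array([ 3.14102837e+00, -4.76159774e-04,  4.51587402e-01]), 'force': array([ 0.23284044, -0.7527766 , -0.45265428]), 'moment': array([-0.06354631, -0.02490433, -0.00408693]), 'grip_width': 0.03022217564656238}
```

```bash
python3 -m pendant '[[0,0,0,0,0,0.217,1],[0,0,0,0,0.233,0,1],[0,0,0,0,0.233,0,1],[0,0,0,0,0.233,0,1],[0,0,0,0,0.233,0,1],[0,0,0,0,0.233,0,1],[0,0,0,0,0.233,0,1],[0,0,0,0,0.233,0,1],[0,0,0,0,0.233,0,1],[0,0,0,0,0.233,0,1]]'; python3 -m pendant '[[0,0,0,0,0.233,0,1],[0,0,0,0,0,0,1]]'; cat > goto.py <<'E'
# usage: goto.py x y z (tcp target world) -> shift in tool axes, in row units (sum), for translation only
import sys; from h import *
from scipy.spatial.transform import Rotation as Ro
o=ctrl.get_obs(); R=Ro.from_euler("xyz",o["eef_rot"]).as_matrix()
print("t",o["time_s"],"tcp",o["ee_pos"].round(4),"tip",(o["ee_pos"]+R[:,2]*.0972).round(4),"F",o["force"].round(2),"q",o["qpos"].round(3),"w",round(o["grip_width"],4))
print("axes x",R[:,0].round(3),"y",R[:,1].round(3),"z",R[:,2].round(3))
if len(sys.argv)>3:
    d=R.T@(np.array(list(map(float,sys.argv[1:4])))-o["ee_pos"]); print("shift mm",(d*1e3).round(1),"units",(d/.12).round(3),"rows>=",np.linalg.norm(d)/.0417)
E
python3 goto.py .486 -.065 .216
```

```text
time_s: 2.07
ee_pos: [0.389, -0.1427, 0.3513]
eef_rot: [3.136, -1.104, 0.341]
force: [0.4, 1.4, 0.6]
grip_width: 0.0006
time_s: 2.23
ee_pos: [0.3886, -0.1425, 0.3495]
eef_rot: [-3.134, -1.226, 0.329]
force: [-0.8, 0.1, -0.9]
grip_width: 0.0004
t 2.2333 tcp [ 0.3886 -0.1425  0.3495] tip [ 0.475  -0.1123  0.3167] F [-0.79  0.06 -0.85] q [-0.817 -0.197  2.211  1.407  1.059 -0.325] w 0.0004
axes x [0.32  0.109 0.941] y [ 0.33  -0.944 -0.002] z [ 0.888  0.311 -0.338]
shift mm [-86.  -40.8 155.7] units [-0.717 -0.34   1.298] rows>= 4.377176131308255
```

```bash
python3 -m pendant '[[-0.12,-0.057,0.216,0,0,0,1],[-0.12,-0.057,0.216,0,0,0,1],[-0.12,-0.057,0.216,0,0,0,1],[-0.12,-0.057,0.216,0,0,0,1],[-0.12,-0.057,0.216,0,0,0,1],[-0.12,-0.057,0.216,0,0,0,1],[0,0,0,0,0,0,1]]';python3 goto.py .5215 -.0531 .203
python3 - <<'E'
from ov import *
cs,ct=cam("side"),cam("top")
cab=(.6951,.1086,.3381)
P=T2(*cab,[(-.126,-.095,.17)]);print(P)
m=[(P+[[0,0,-.01],[0,0,.01]],(0,255,255))]
overlay(cs,4,180,90,180,150,"ov_s2.png",m); overlay(ct,4,150,105,180,150,"ov_t2.png",m)
E
```

```text
time_s: 2.82
ee_pos: [0.4864, -0.0625, 0.2123]
eef_rot: [-3.131, -1.213, 0.334]
force: [-0.6, 0.5, -0.2]
grip_width: 0.0006
t 2.8167 tcp [ 0.4864 -0.0625  0.2123] tip [ 0.572  -0.0317  0.1783] F [-0.59  0.48 -0.2 ] q [-0.442  0.207  2.214  1.952  0.796 -0.854] w 0.0006
axes x [0.331 0.115 0.937] y [ 0.337 -0.942 -0.004] z [ 0.881  0.317 -0.35 ]
shift mm [ 4.   3.  37.2] units [0.033 0.025 0.31 ] rows>= 0.9002309065053117
[[ 0.60774434 -0.02281533  0.17      ]]
```

View pics/ov_s2.png

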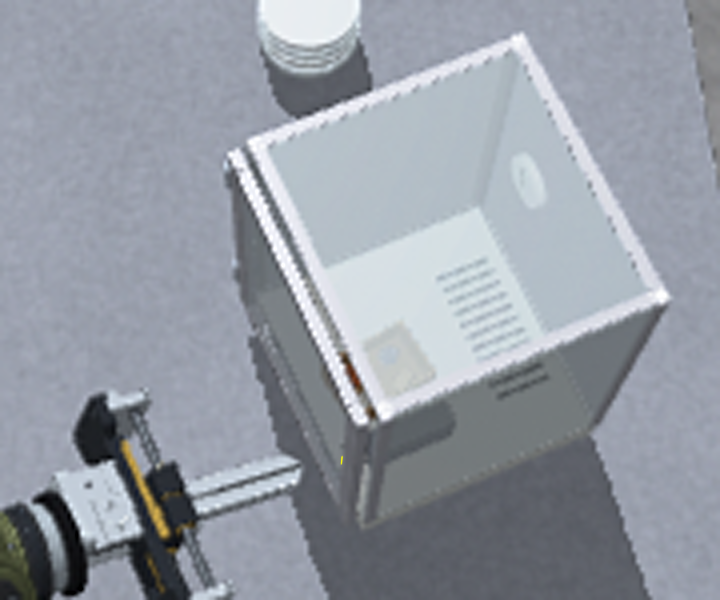

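View pics/ov_t2.png

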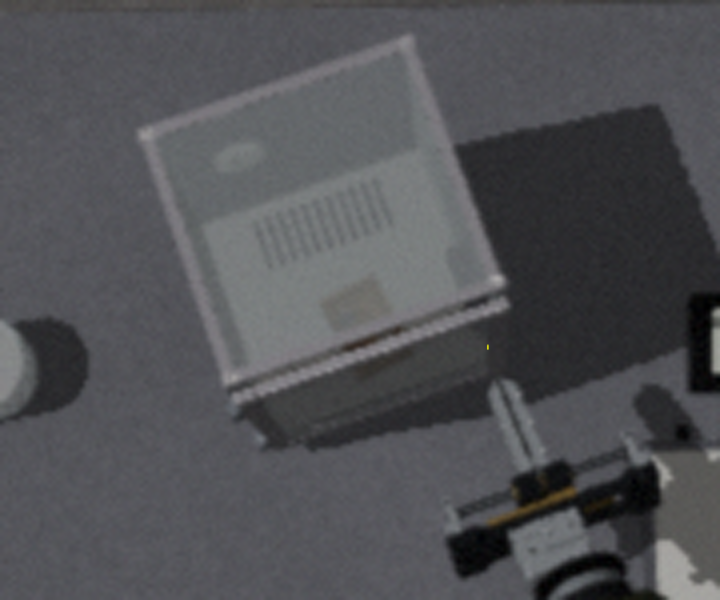

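```bash
python3 -m pendant '[[0.004,0.012,0.11,0,0,0,1],[0.004,0.012,0.11,0,0,0,1],[0.008,0,0.023,0,0,0,1],[0,0,0,0,0,0,1]]';python3 goto.py
```

```text
time_s: 3.25
ee_pos: [0.513, -0.0587, 0.2092]
eef_rot: [3.138, -1.221, 0.342]
force: [-0.0, 0.3, 0.2]
grip_width: 0.0005
t 3.25 tcp [ 0.513  -0.0587  0.2092] tip [ 0.5991 -0.0283  0.1759] F [-0.    0.27  0.21] q [-0.402  0.26   2.158  2.003  0.773 -0.878] w 0.0005
axes x [0.323 0.115 0.939] y [ 0.333 -0.943  0.001] z [ 0.886  0.312 -0.343]
```

```bash
python3 -m pendant '[[0.006,0,0.016,0,0,0,1],[0.006,0,0.016,0,0,0,1],[0.006,0,0.016,0,0,0,1],[0,0,0,0,0,0,1]]';python3 -m pendant '[[0.006,0,0.016,0,0,0,1],[0,0,0,0,0,0,1]]'; python3 goto.py
```

```text
time_s: 3.58
ee_pos: [0.5186, -0.0566, 0.2083]
eef_rot: [3.141, -1.22, 0.339]
force: [-3.6, -2.2, 3.0]
grip_width: 0.0003
time_s: 3.75
ee_pos: [0.5206, -0.0559, 0.2082]
eef_rot: [3.141, -1.22, 0.338]
force: [-4.9, -2.2, 3.4]
grip_width: 0.0006
t 3.75 tcp [ 0.5206 -0.0559  0.2082] tip [ 0.6067 -0.0256  0.1748] F [-4.89 -2.17  3.37] q [-0.387  0.274  2.142  2.018  0.762 -0.88 ] w 0.0006
axes x [0.324 0.114 0.939] y [ 0.331 -0.943  0.   ] z [ 0.886  0.311 -0.343]
```

```bash
python3 -m pendant '[[0.006,0,0.016,0,0,0,1],[0,0,0,0,0,0,1]]'; python3 goto.py; python3 -m pendant '[[-0.01,0,-0.03,0,0,0,1],[-0.01,0,-0.03,0,0,0,1],[0,0,0,0,0,0,1]]'; python3 goto.py
python3 - <<'E'
from ov import *
cs,ct=cam("side"),cam("top")
overlay(cs,4,180,90,180,150,"s3.png",[]); overlay(ct,4,150,105,180,150,"t3.png",[])
E
```

```text
time_s: 3.92
ee_pos: [0.5225, -0.0552, 0.2082]
eef_rot: [3.141, -1.22, 0.338]
force: [-4.5, -2.8, 3.5]
grip_width: 0.0005
t 3.9167 tcp [ 0.5225 -0.0552  0.2082] tip [ 0.6086 -0.0249  0.1748] F [-4.49 -2.8   3.53] q [-0.383  0.277  2.138  2.02   0.759 -0.88 ] w 0.0005
axes x [0.324 0.114 0.939] y [ 0.331 -0.943  0.   ] z [ 0.886  0.311 -0.343]
time_s: 4.17
ee_pos: [0.5146, -0.0578, 0.2081]
eef_rot: [-3.141, -1.22, 0.337]
force: [-4.6, -1.0, 2.7]
grip_width: 0.0007
t 4.1667 tcp [ 0.5146 -0.0578  0.2081] tip [ 0.6007 -0.0275  0.1747] F [-4.62 -1.02  2.74] q [-0.397  0.265  2.155  2.009  0.769 -0.88 ] w 0.0007
axes x [0.324 0.114 0.939] y [ 0.332 -0.943 -0.   ] z [ 0.886  0.311 -0.344]
```

View pics/s3.png

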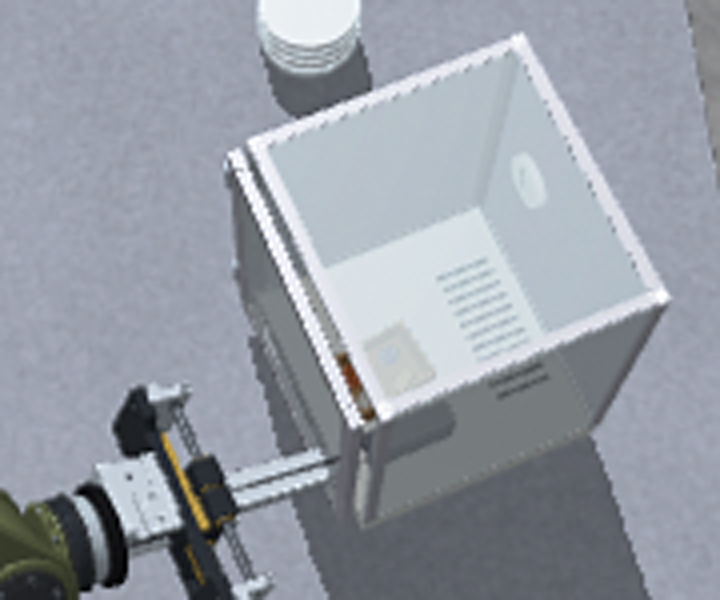

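The gap has widened at (350,380) and the contact force persists, so the door is following the tool. I'll draw back further.

```bash
python3 -m pendant '[[-0.03,0,-0.08,0,0,0,1],[-0.03,0,-0.08,0,0,0,1],[-0.03,0,-0.08,0,0,0,1],[-0.03,0,-0.08,0,0,0,1],[-0.03,0,-0.08,0,0,0,1],[-0.06,0,-0.16,0,0,0,1],[-0.06,0,-0.16,0,0,0,1],[0,0,0,0,0,0,1]]'; python3 goto.py
python3 - <<'E'
from ov import *
cs,ct=cam("side"),cam("top")
S=cabsegs(.6951,.1086,.3381,.21)
overlay(cs,4,180,90,180,150,"s4.png",S); overlay(ct,4,150,105,180,150,"t4.png",S)
E
```

```text
time_s: 4.93
ee_pos: [0.4257, -0.0887, 0.207]
eef_rot: [-3.139, -1.219, 0.334]
force: [0.1, 0.1, -0.2]
grip_width: 0.0001
t 4.9333 tcp [ 0.4257 -0.0887  0.207 ] tip [ 0.5118 -0.0585  0.1735] F [ 0.13  0.05 -0.16] q [-0.602  0.135  2.331  1.85   0.908 -0.875] w 0.0001
axes x [0.325 0.113 0.939] y [ 0.33  -0.944 -0.001] z [ 0.886  0.311 -0.344]
```

View pics/s4.png

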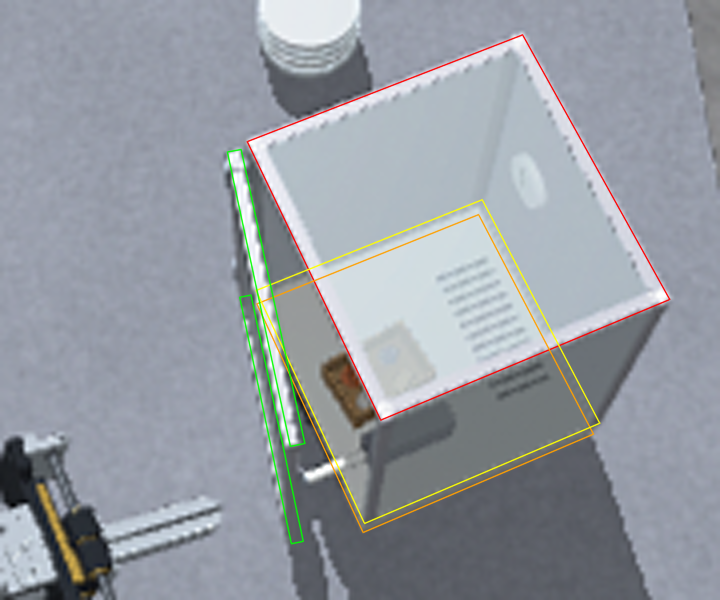

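View pics/t4.png

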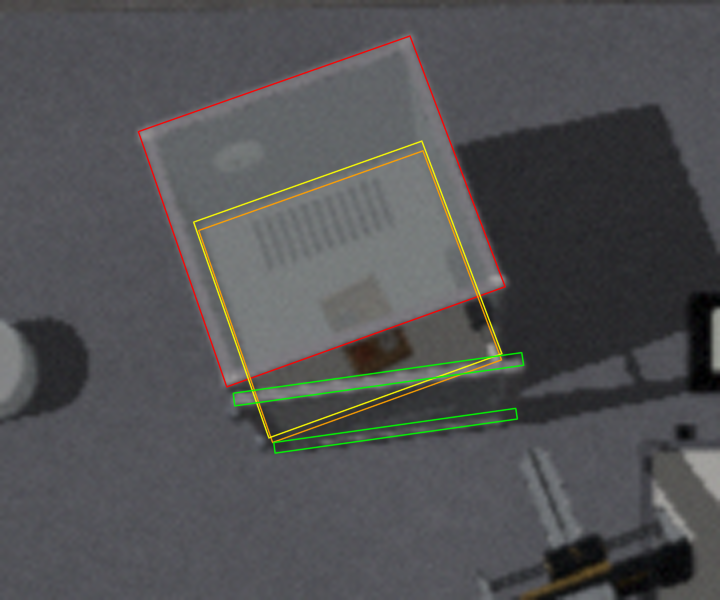

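The door stands ajar and matches the 0.21 overlay. The plunger is out at (320,468) and the tray front shows at (345,385). Next I'll lift and turn the tool downwards so it can enter the gap from above.

```bash
python3 -m pendant '[[0.274,0,-0.1,0,0,0,1],[0.274,0,-0.1,0,0,0,1],[0.274,0,-0.1,0,0,0,1],[0.274,0,-0.1,0,0,0,1],[0.274,0,-0.1,0,0,0,1],[0.274,0,-0.1,0,-0.1,0,1]]'; python3 -m pendant '[[0,0,0,0,-0.233,0,1],[0,0,0,0,-0.233,0,1],[0,0,0,0,-0.233,0,1],[0,0,0,0,-0.233,0,1],[0,0,0,0,-0.233,0,1],[0,0,0,0,-0.233,0,1],[0,0,0,0,-0.233,0,1],[0,0,0,0,-0.233,0,1],[0,0,0,0,-0.233,0,1],[0,0,0,0,-0.1,0,1]]';python3 -m pendant '[[0,0,0,0,0,0,1],[0,0,0,0,0,0,1]]'; python3 goto.py .597 -.016 .42
```

```text
time_s: 5.53
ee_pos: [0.4282, -0.0876, 0.4178]
eef_rot: [-3.141, -1.17, 0.338]
force: [0.9, -0.1, -0.4]
grip_width: 0.0008
time_s: 6.37
ee_pos: [0.4294, -0.0874, 0.4163]
eef_rot: [3.142, -0.018, 0.34]
force: [-0.7, -0.5, -0.8]
grip_width: 0.0001
time_s: 6.53
ee_pos: [0.4291, -0.0875, 0.4158]
eef_rot: [-3.141, -0.026, 0.341]
force: [-0.5, -0.4, -0.6]
grip_width: 0.0001
t 6.5333 tcp [ 0.4291 -0.0875  0.4158] tip [ 0.4314 -0.0866  0.3187] F [-0.49 -0.38 -0.59] q [-0.291 -0.031  1.636  0.016  1.517  0.938] w 0.0001
axes x [0.942 0.334 0.026] y [ 0.334 -0.943 -0.001] z [ 0.024  0.01  -1.   ]
shift mm [182.2 -11.3   0.6] units [ 1.519 -0.094  0.005] rows>= 4.37821943338487
```

```bash
python3 -m pendant '[[0.253,-0.015,0,0,-0.05,0,1],[0.253,-0.015,0,0,0,0,1],[0.253,-0.015,0,0,0,0,1],[0.253,-0.015,0,0,0,0,1],[0.253,-0.015,0,0,0,0,1],[0.253,-0.015,0,0,0,0,1],[0,0,0,0,0,0,1]]'; python3 goto.py .597 -.016 .347
python3 - <<'E'
from ov import *
cs,ct=cam("side"),cam("top")
overlay(cs,4,200,90,170,150,"s5.png",[]); overlay(ct,4,160,85,160,150,"t5.png",[])
E
```

```text
time_s: 7.12
ee_pos: [0.5996, -0.0156, 0.4145]
eef_rot: [-3.139, 0.002, 0.341]
force: [-0.2, -0.1, -0.1]
grip_width: 0.0005
t 7.1167 tcp [ 0.5996 -0.0156  0.4145] tip [ 0.5993 -0.0154  0.3173] F [-0.18 -0.1  -0.11] q [-0.087  0.363  1.183  0.002  1.598  1.142] w 0.0005
axes x [ 0.942  0.334 -0.002] y [ 0.334 -0.942 -0.003] z [-0.002  0.002 -1.   ]
shift mm [-2.4 -0.3 67.5] units [-0.02  -0.002  0.563] rows>= 1.620063832496631
```

View pics/s5.png

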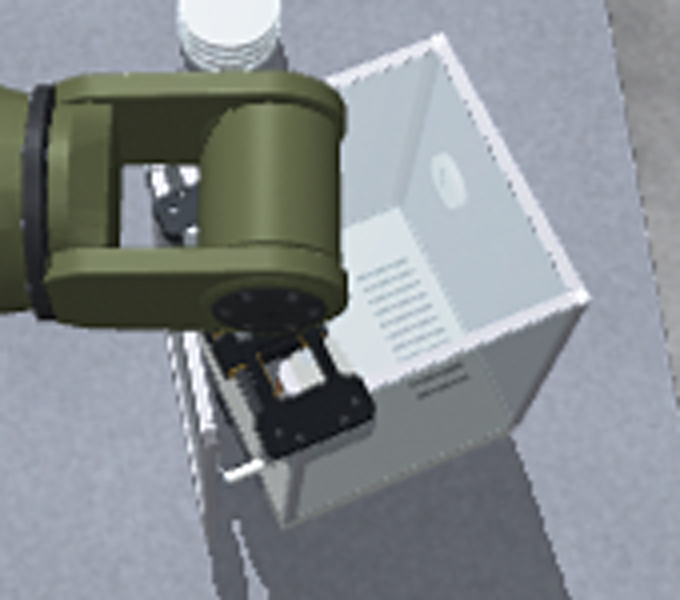

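View pics/t5.png

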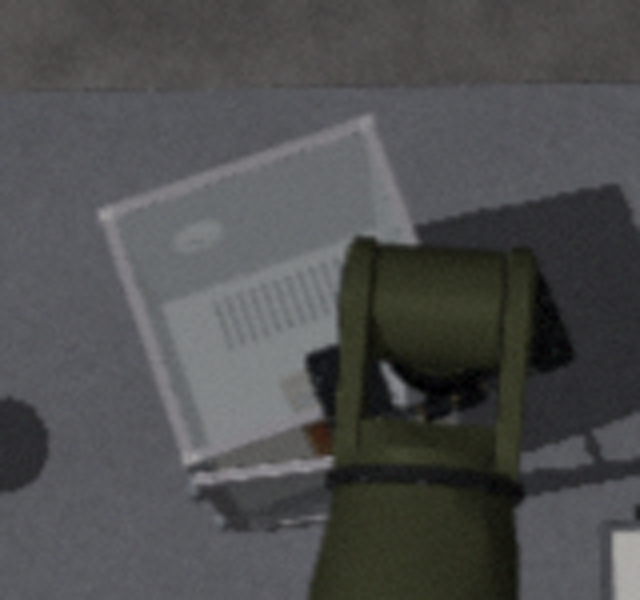

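```bash
python3 -m pendant '[[-0.02,0,0.1,0,0,0,1],[0,0,0.16,0,0,0,1],[0,0,0.16,0,0,0,1],[0,0,0.16,0,0,0,1],[0,0,0,0,0,0,1]]'; python3 goto.py; python3 - <<'E'
from h import *
# arc plan: finger centre (door frame) : r from hinge along door, inner face offset 5+8(+tilt)=13..15mm on inner side
cab=(.6951,.1086,.3381)
o=ctrl.get_obs()
prev=o["ee_pos"][:2]; R=np.array([[.942,.334],[.334,-.942]])
H=np.array([-.121,.113])
c,s=np.cos(cab[2]),np.sin(cab[2])
inv=lambda p:np.array([[c,s],[-s,c]])@(p-np.array(cab[:2]))
q=inv(prev)-H; print("cab frame rel hinge",q, "r",np.linalg.norm(q))
E
```

```text
time_s: 7.63
ee_pos: [0.5928, -0.0186, 0.3442]
eef_rot: [-3.139, 0.005, 0.338]
force: [0.5, -0.3, -0.5]
grip_width: 0.0005
t 7.6333 tcp [ 0.5928 -0.0186  0.3442] tip [ 0.5923 -0.0186  0.247 ] F [ 0.47 -0.29 -0.46] q [-0.093  0.373  1.328  0.     1.446  1.139] w 0.0005
axes x [ 0.943  0.332 -0.005] y [ 0.332 -0.943 -0.002] z [-0.005  0.001 -1.   ]
cab frame rel hinge [-0.01768545 -0.19909024] r 0.19987420754898888
```

```bash
python3 - <<'E'
from h import *
cab=(.6951,.1086,.3381)
o=ctrl.get_obs(); c,s=np.cos(cab[2]),np.sin(cab[2])
H=np.array([-.121,.113]); prev=np.linalg.solve(np.array([[c,-s],[s,c]]),o["ee_pos"][:2]-cab[:2])
for i,a in enumerate(np.r_[.21,np.linspace(.3,1.86,14)]):
    r=np.interp(a,[.21,.6,1.5,1.86],[.2,.2,.18,.17])
    n=np.array([-np.sin(a),-np.cos(a)]); inn=np.array([np.cos(a),-np.sin(a)])
    off=.005+.008*abs(np.cos(a))+.0125*abs(np.sin(a))
    p=H+r*n+off*inn; w=T2(*cab,[[*p,0]])[0]
    d=p-prev; prev=p
    print(round(a,3),"world",w[:2].round(3),"R",round(np.hypot(*w[:2]),3),"tool shift units x %.3f y %.3f"%(d[0]/.12,-d[1]/.12), "mm",round(np.linalg.norm(d)*1e3,1))
E
```

```text
0.21 world [ 0.584 -0.021] R 0.585 tool shift units x -0.074 y -0.002 mm 8.9
0.3 world [ 0.567 -0.024] R 0.568 tool shift units x -0.141 y -0.024 mm 17.1
0.42 world [ 0.544 -0.026] R 0.545 tool shift units x -0.185 y -0.052 mm 23.0
0.54 world [ 0.521 -0.025] R 0.522 tool shift units x -0.179 y -0.073 mm 23.2
0.66 world [ 0.499 -0.019] R 0.499 tool shift units x -0.164 y -0.103 mm 23.2
0.78 world [ 0.477 -0.01 ] R 0.477 tool shift units x -0.143 y -0.130 mm 23.2
0.9 world [0.457 0.001] R 0.457 tool shift units x -0.126 y -0.145 mm 23.1
1.02 world [0.439 0.015] R 0.439 tool shift units x -0.108 y -0.158 mm 23.0
1.14 world [0.422 0.03 ] R 0.423 tool shift units x -0.088 y -0.169 mm 22.8
1.26 world [0.407 0.048] R 0.41 tool shift units x -0.066 y -0.178 mm 22.7
1.38 world [0.395 0.067] R 0.401 tool shift units x -0.044 y -0.183 mm 22.6
1.5 world [0.385 0.087] R 0.395 tool shift units x -0.021 y -0.186 mm 22.5
1.62 world [0.379 0.108] R 0.394 tool shift units x 0.008 y -0.180 mm 21.6
1.74 world [0.376 0.128] R 0.397 tool shift units x 0.028 y -0.166 mm 20.2
1.86 world [0.375 0.148] R 0.403 tool shift units x 0.046 y -0.160 mm 20.0
```

```bash
python3 -m pendant '[[-0.074,0,0,0,0,0,1],[-0.07,-0.012,0,0,0,0,1],[-0.07,-0.012,0,0,0,0,1],[-0.093,-0.026,0,0,0,0,1],[-0.093,-0.026,0,0,0,0,1],[-0.09,-0.036,0,0,0,0,1],[-0.09,-0.036,0,0,0,0,1],[-0.082,-0.052,0,0,0,0,1],[-0.082,-0.052,0,0,0,0,1]]'; python3 goto.py .499 -.019 .345
python3 - <<'E'
from ov import *
cs,ct=cam("side"),cam("top")
overlay(cs,4,180,90,180,150,"s6.png",[]); 
E
```

```text
time_s: 8.38
ee_pos: [0.499, -0.0196, 0.3489]
eef_rot: [3.141, -0.001, 0.338]
force: [1.7, -0.1, -0.3]
grip_width: 0.0007
t 8.3833 tcp [ 0.499  -0.0196  0.3489] tip [ 0.4991 -0.0196  0.2517] F [ 1.73 -0.13 -0.34] q [-0.113  0.152  1.594  0.     1.395  1.12 ] w 0.0007
axes x [0.943 0.332 0.001] y [ 0.332 -0.943  0.   ] z [ 0.001 -0.    -1.   ]
shift mm [ 0.2 -0.5  3.9] units [ 0.002 -0.005  0.032] rows>= 0.09424406473208546
```

View pics/s6.png

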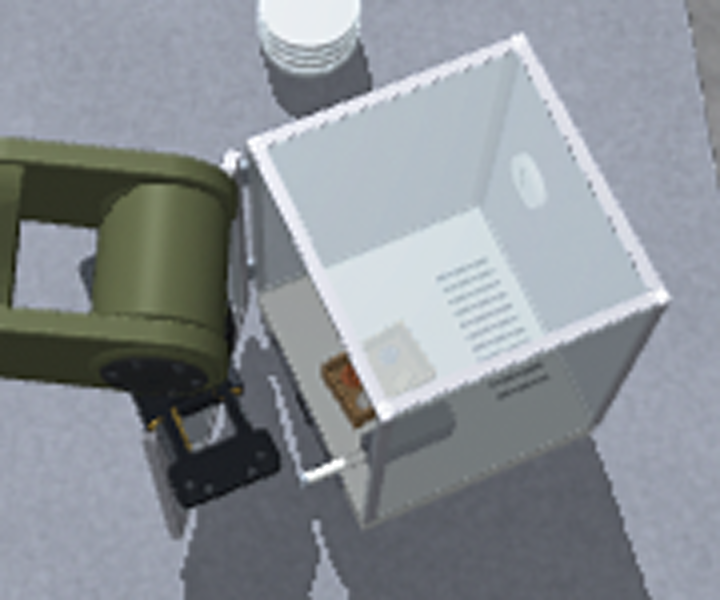

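The door is moving with the fingers; its free end is at about (165,500), and the force is under 2 N. I'll keep going along the arc.

```bash
python3 -m pendant '[[-0.072,-0.068,0,0,0,0,1],[-0.072,-0.065,0.015,0,0,0,1],[-0.063,-0.073,0.015,0,0,0,1],[-0.063,-0.073,0,0,0,0,1],[-0.054,-0.079,0,0,0,0,1],[-0.054,-0.079,0,0,0,0,1],[-0.044,-0.085,0,0,0,0,1],[-0.044,-0.085,0,0,0,0,1],[-0.033,-0.089,0,0,0,0,1],[-0.033,-0.089,0,0,0,0,1]]'; python3 goto.py .407 .048 .345
```

```text
time_s: 9.32
ee_pos: [0.4077, 0.0492, 0.3438]
eef_rot: [-3.141, 0.002, 0.339]
force: [1.2, -0.2, 0.2]
grip_width: 0.0004
t 9.3167 tcp [0.4077 0.0492 0.3438] tip [0.4075 0.0492 0.2466] F [ 1.22 -0.22  0.17] q [ 0.031 -0.051  1.818 -0.     1.376  1.263] w 0.0004
axes x [ 0.943  0.333 -0.002] y [ 0.333 -0.943 -0.   ] z [-0.002 -0.    -1.   ]
shift mm [-1.1  0.9 -1.2] units [-0.009  0.007 -0.01 ] rows>= 0.044746412040082575
```

```bash
python3 -m pendant '[[-0.022,-0.091,0,0,0,0,1],[-0.022,-0.091,0,0,0,0,1],[-0.011,-0.093,0,0,0,0,1],[-0.011,-0.093,0,0,0,0,1],[0.004,-0.09,0,0,0,0,1],[0.004,-0.09,0,0,0,0,1],[0.014,-0.08,0,0,0,0,1],[0.014,-0.08,0,0,0,0,1],[0,0,0,0,0,0,1]]'; python3 goto.py .375 .148 .345
python3 - <<'E'
from ov import *
cs,ct=cam("side"),cam("top")
S=cabsegs(.6951,.1086,.3381,1.74)
overlay(cs,4,150,70,190,150,"s7.png",S); overlay(ct,4,160,105,160,150,"t7.png",S)
E
```

```text
time_s: 10.07
ee_pos: [0.3765, 0.1287, 0.3437]
eef_rot: [-3.141, 0.002, 0.341]
force: [0.6, -0.4, 0.1]
grip_width: 0.0002
t 10.0667 tcp [0.3765 0.1287 0.3437] tip [0.3763 0.1287 0.2465] F [ 0.56 -0.43  0.1 ] q [ 0.237 -0.081  1.847  0.     1.378  1.467] w 0.0002
axes x [ 0.943  0.334 -0.002] y [ 0.334 -0.943 -0.001] z [-0.002 -0.    -1.   ]
shift mm [  5.  -18.7  -1.3] units [ 0.042 -0.156 -0.011] rows>= 0.46481458145745674
```

View pics/s7.png

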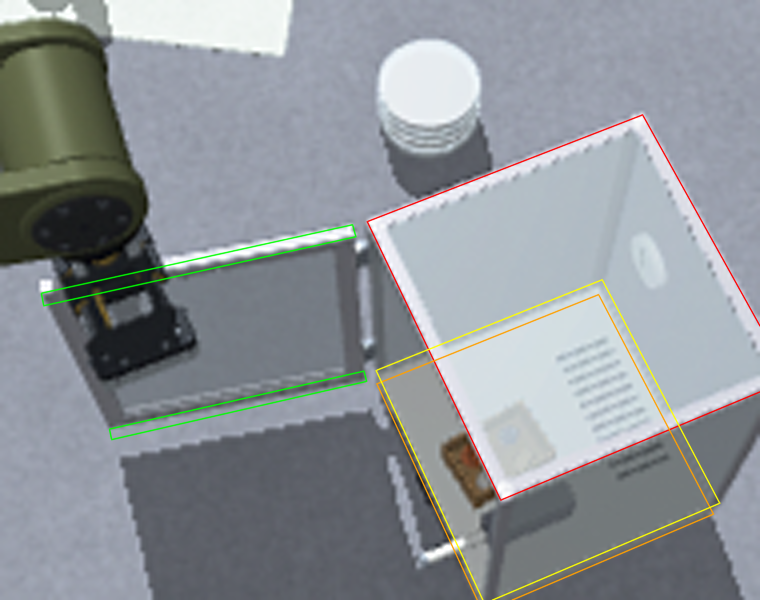

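View pics/t7.png

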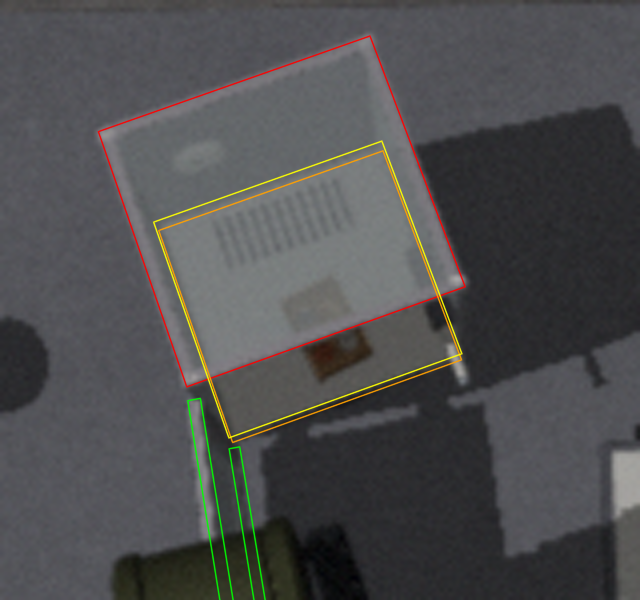

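The door is at about 1.78 rad, since its top edge lies slightly beyond the 1.74 overlay. I'll push it a bit more, then lift clear.

```bash
python3 -m pendant '[[0.014,-0.04,0,0,0,0,1],[0.01,-0.035,0,0,0,0,1],[0,0,0,0,0,0,1],[-0.01,0.06,0,0,0,0,1],[0,0.06,-0.2,0,0,0,1],[0,0,-0.3,0,0,0,1],[0,0,-0.3,0,0,0,1],[0,0,-0.2,0,0,0,1],[0,0,0,0,0,0,1]]'; python3 goto.py
```

```text
time_s: 10.92
ee_pos: [0.3807, 0.1222, 0.4683]
eef_rot: [3.141, -0.005, 0.339]
force: [1.1, -0.1, -0.5]
grip_width: 0.0002
t 10.9167 tcp [0.3807 0.1222 0.4683] tip [0.3812 0.1223 0.3711] F [ 1.14 -0.07 -0.53] q [ 0.219 -0.123  1.604  0.     1.656  1.451] w 0.0002
axes x [0.943 0.332 0.005] y [ 0.332 -0.943  0.001] z [ 0.005  0.001 -1.   ]
```

```bash
python3 -m pendant '[[-0.097,0.275,0,0,0,0,-1],[-0.097,0.275,0,0,0,0,-1],[-0.097,0.275,0,0,0,0,-1],[-0.097,0.275,0,0,0,0,-1],[-0.097,0.275,0,0,0,0,-1],[-0.097,0.275,0,0,0,0,-1],[-0.097,0.275,0,0,0,0,-1],[-0.097,0.275,0,0,0,0,-1],[0,0,0,0,0,0,-1]]'; python3 goto.py
python3 - <<'E'
from ov import *
cs,ct=cam("side"),cam("top")
S=cabsegs(.6951,.1086,.3381,1.85)
overlay(cs,4,140,70,200,150,"s8.png",S); overlay(ct,4,160,105,160,150,"t8.png",S)
crop(cs,245,150,65,75,10,"side_tray.png"); crop(ct,215,165,65,55,10,"top_tray.png")
E
```

```text
time_s: 11.67
ee_pos: [0.3798, -0.1618, 0.4625]
eef_rot: [-3.14, 0.004, 0.335]
force: [0.4, 0.7, -0.4]
grip_width: 0.057
t 11.6667 tcp [ 0.3798 -0.1618  0.4625] tip [ 0.3794 -0.1619  0.3653] F [ 0.41  0.72 -0.37] q [-0.491 -0.088  1.585 -0.002  1.648  0.745] w 0.057
axes x [ 0.945  0.328 -0.004] y [ 0.328 -0.945 -0.001] z [-0.004 -0.    -1.   ]
```

View pics/s8.png

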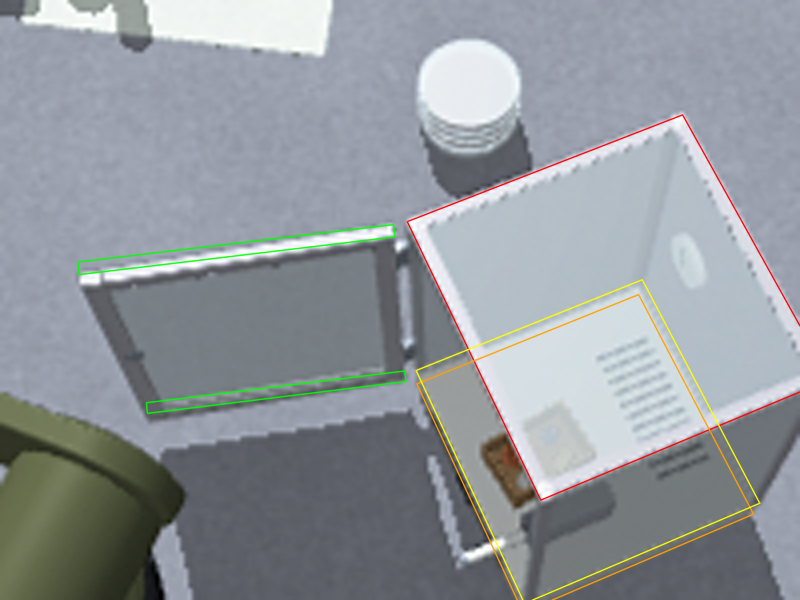

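View pics/t8.png

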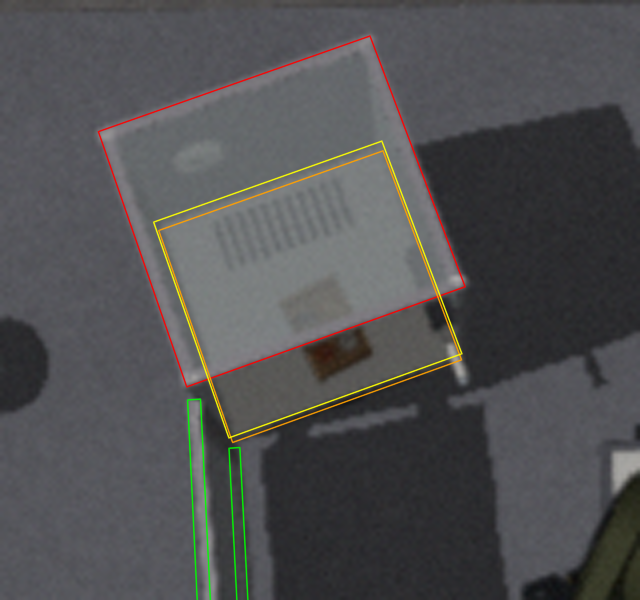

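View pics/side_tray.png

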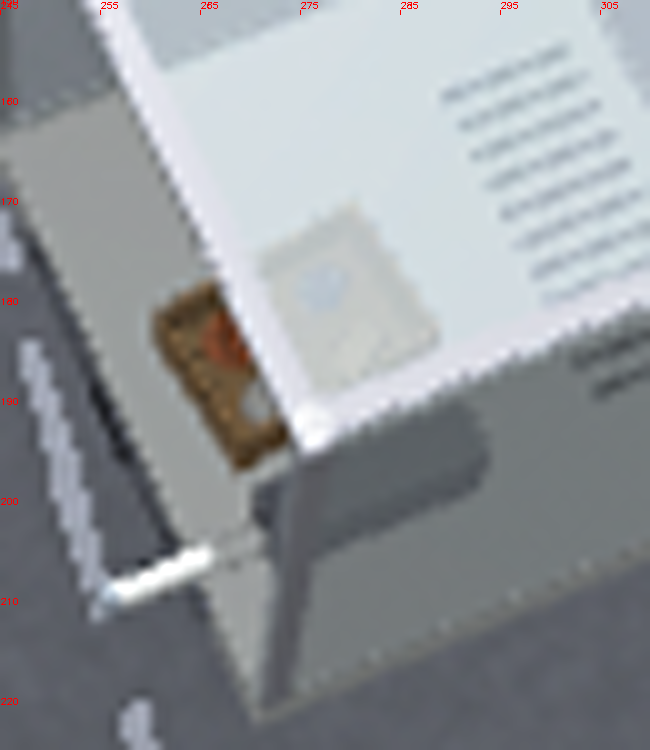

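View pics/top_tray.png

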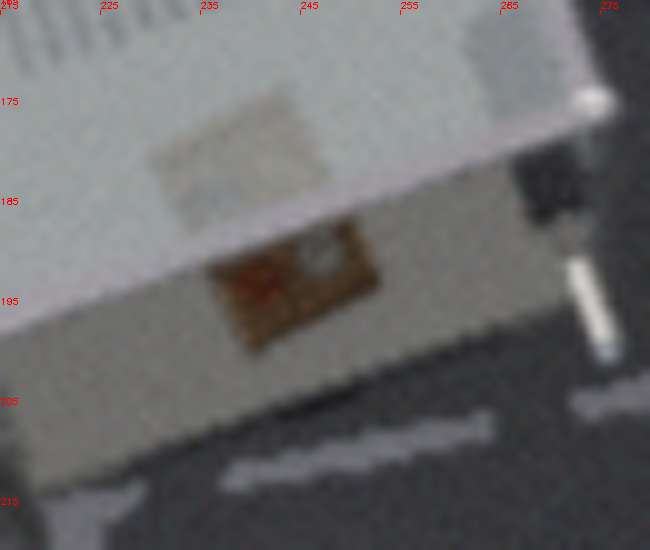

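The door is at about 1.82 rad. The tray front shows in the side view at about (265,187) and in the top view at about (245,192). I'll fit its pose from both views.

```bash
python3 - <<'E'
from ov import *
cs,ct=cam("side"),cam("top")
ps=lambda p:px(p,10,245,150); pt=lambda p:px(p,10,215,165)
for a,b in [((355,205),(290,85)),]: pass
# triangulate back corners: hinge side, free side
for a,b in [((355,205),(150,155)),((440,332),(290,85))]: print([v.round(4) for v in tri(cs,ps(a),ct,pt(b))])
for z in(.03,.062): print(z, atz(cs,ps((152,320)),z).round(4), atz(cs,ps((240,470)),z).round(4), atz(ct,pt((252,355)),z).round(4), atz(ct,pt((380,285)),z).round(4))
m=[(cs,ps((355,205)),(.04,.028,.062)),(ct,pt((150,155)),(.04,.028,.062)),(cs,ps((440,332)),(.04,-.028,.062)),(ct,pt((290,85)),(.04,-.028,.062)),
 (cs,ps((152,320)),(-.04,.028,.062)),(ct,pt((252,355)),(-.04,.028,.030)),(ct,pt((380,285)),(-.04,-.028,.030)),(cs,ps((242,470)),(-.04,-.028,.03))]
f=lambda v:np.concatenate([proj(c,T2(v[0],v[1],v[2],[q]))[0]-u for c,u,q in m])
r=least_squares(f,[.65,.085,.45],loss="soft_l1"); print(r.x,f(r.x).round(2))
S=[box(*r.x,.08,.056,.062),box(*r.x,.08,.056,.03,(255,0,255))]
overlay(cs,10,245,150,65,75,"ov_s9.png",S); overlay(ct,10,215,165,65,55,"ov_t9.png",S)
E
```

```text
[array([0.6753, 0.1309, 0.0561]), array([-0.0332,  0.0189]), array([-0.0114, -0.027 ])]
[array([0.698 , 0.0783, 0.0685]), array([-0.0296,  0.0168]), array([-0.0099, -0.0237])]
0.03 [0.6042 0.104  0.03  ] [0.6298 0.0475 0.03  ] [0.6043 0.095  0.03  ] [0.6302 0.0472 0.03  ]
0.062 [0.6028 0.0921 0.062 ] [0.6277 0.037  0.062 ] [0.5985 0.0928 0.062 ] [0.6239 0.0459 0.062 ]
[0.65183237 0.08741922 0.46842397] [-0.04 -0.52 -0.05 -0.27  0.38  0.03 -0.5  -0.16  0.16 -0.63  0.19  0.22
  0.76  0.36 -0.41  0.89]
```

View pics/ov_s9.png

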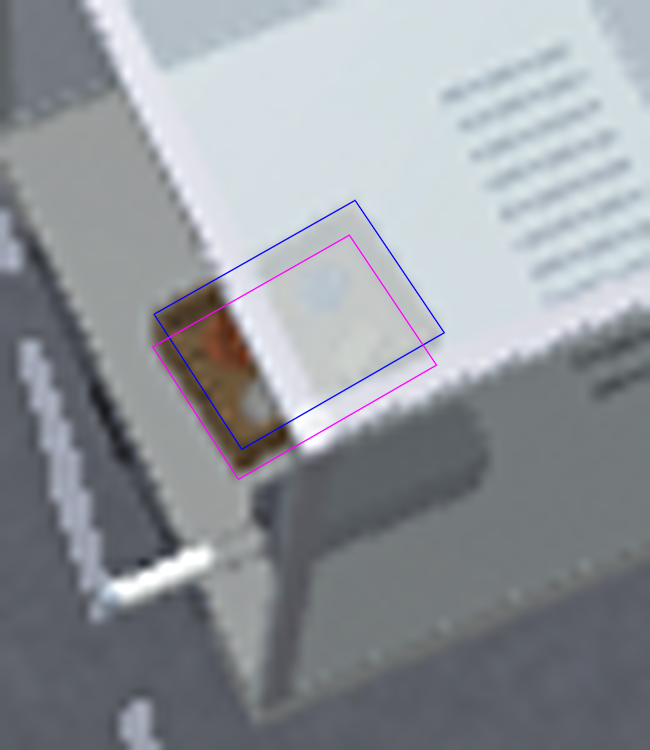

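View pics/ov_t9.png

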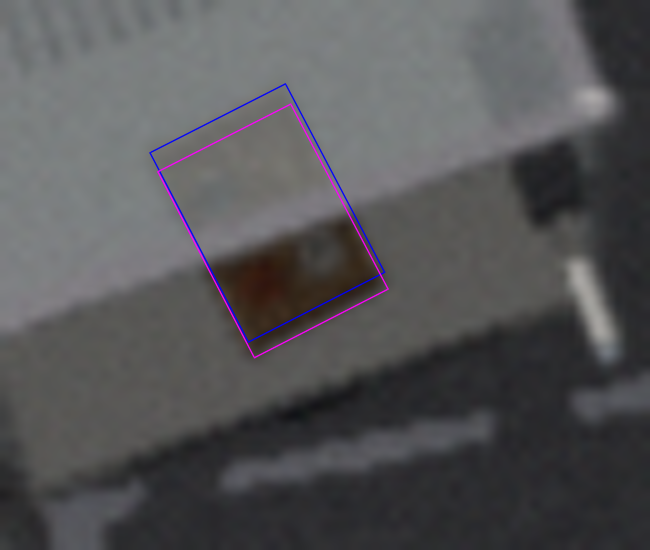

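```bash
cat > kin.py <<'E'
import numpy as np
from scipy.optimize import least_squares
from scipy.spatial.transform import Rotation as Ro
D=[([-1.18561385,.300496855,1.52157473,-1.4e-5,1.32066246,-.0666060864],[.24005587,-.49469075,.30207482],[-3.14045289,0,.451792]),
([-.817,-.197,2.211,1.407,1.059,-.325],[.3886,-.1425,.3495],[-3.134,-1.226,.329]),
([-.442,.207,2.214,1.952,.796,-.854],[.4864,-.0625,.2123],[-3.131,-1.213,.334]),
([-.387,.274,2.142,2.018,.762,-.88],[.5206,-.0559,.2082],[3.141,-1.22,.338]),
([-.602,.135,2.331,1.85,.908,-.875],[.4257,-.0887,.207],[-3.139,-1.219,.334]),
([-.291,-.031,1.636,.016,1.517,.938],[.4291,-.0875,.4158],[-3.141,-.026,.341]),
([-.087,.363,1.183,.002,1.598,1.142],[.5996,-.0156,.4145],[-3.139,.002,.341]),
([-.093,.373,1.328,0,1.446,1.139],[.5928,-.0186,.3442],[-3.139,.005,.338]),
([.237,-.081,1.847,0,1.378,1.467],[.3765,.1287,.3437],[-3.141,.002,.341]),
([.219,-.123,1.604,0,1.656,1.451],[.3807,.1222,.4683],[3.141,-.005,.339]),
([-.491,-.088,1.585,-.002,1.648,.745],[.3798,-.1618,.4625],[-3.14,.004,.335])]
Rz=lambda a:Ro.from_euler("z",a).as_matrix(); Ry=lambda a:Ro.from_euler("y",a).as_matrix()
SG=[1,1]
def fk(q,p):
    r0,h,d,a2,a3,L,e,c6=p
    R=Rz(q[0]); x=np.array([0,0,h])+R@[r0,d,0]
    R=R@Ry(q[1]); x=x+R@[0,0,a2]
    R=R@Ry(q[2]); x=x+R@[e,0,a3]
    W=x.copy(); R=R@Rz(SG[0]*q[3])@Ry(q[4]); x=x+R@[0,0,L]
    R=R@Rz(SG[1]*q[5]+c6)
    return x,R,W
def res(p):
    o=[]
    for q,x,e in D:
        X,R,_=fk(q,p); o+=list((X-x)*1e3); o+=list((Ro.from_matrix(R.T@Ro.from_euler("xyz",e).as_matrix()).as_rotvec())*100)
    return np.array(o)
best=None
for s in[(a,b) for a in(1,-1) for b in(1,-1)]:
  for c6 in(0,1.57,-1.57,3.14):
    SG[:]=s; r=least_squares(res,[0,.4,.037,.4,.4,.25,0,c6],loss="soft_l1")
    if best is None or r.cost<best[0]: best=(r.cost,s,r.x)
SG[:]=best[1]; P=best[2]
LO=np.array([-3.03,-.79,.23,-1.04,0,-2.55]);HI=np.array([3.03,2.21,2.52,4.18,3.07,2.55])
def ik(x,R,q0):
    f=lambda q:np.r_[(fk(q,P)[0]-x)*10,Ro.from_matrix(R.T@fk(q,P)[1]).as_rotvec()]
    r=least_squares(f,np.clip(q0,LO+1e-3,HI-1e-3),bounds=(LO,HI)); return r.x,np.abs(r.fun).max()
def toolR(yaw,t):
    z=np.array([np.cos(yaw)*np.cos(t),np.sin(yaw)*np.cos(t),-np.sin(t)]); y=np.array([np.sin(yaw),-np.cos(yaw),0]); return np.c_[np.cross(y,z),y,z]
E
python3 - <<'E'
from kin import *
print(best[0],SG,P.round(4)); print(np.abs(res(P)).max())
q=[-.387,.274,2.142,2.018,.762,-.88]
def path(name,g,yaw,t,q):
    R=toolR(yaw,t); x=np.array(g)-.078*R[:,2]; q,e=ik(x,R,q); X,_,W=fk(q,P)
    print(name,"tcp",x.round(3),"q",q.round(2),"err",round(e,4),"wrist",W.round(3)); return q
for t in (20,25,30,35):
    t=np.radians(t); print(np.degrees(t)); qq=q
    qq=path("pre",(.57,.046,.06),.468,t,qq)
    qq=path("grasp",(.648,.0855,.052),.468,t,qq)
    qq=path("out",(.648-.12,.0855-.06,.08),.468,t,qq)
    qq=path("out2",(.648-.16,.0855-.08,.1),.468,t,qq)
    qq=path("mid",(.50,-.12,.1),.2,t,qq)
    for y in(0.,-.3,-.52): qp=path("pl %.2f"%y,(.47,-.265,.04),y,t,qq)
E
```

```text
0.21151269318574717 [1, 1] [-2.0000e-04  2.2110e-01  3.6600e-02  4.2430e-01  4.4760e-01  1.7350e-01
  4.0900e-02  1.5709e+00]
0.3580348370353387
20.0
pre tcp [0.505 0.013 0.087] q [-0.27  0.58  2.18  2.26  0.95 -1.26] err 0.0 wrist [ 0.359 -0.061  0.146]
grasp tcp [0.583 0.052 0.079] q [-0.13  0.67  1.99  2.35  0.85 -1.21] err 0.0 wrist [ 0.437 -0.021  0.138]
out tcp [ 0.463 -0.008  0.107] q [-0.36  0.48  2.28  2.16  0.98 -1.24] err 0.0 wrist [ 0.317 -0.081  0.166]
out2 tcp [ 0.423 -0.028  0.127] q [-0.47  0.38  2.36  2.03  1.01 -1.2 ] err 0.0 wrist [ 0.277 -0.101  0.186]
mid tcp [ 0.428 -0.135  0.127] q [-0.67  0.41  2.31  2.09  0.98 -1.18] err 0.0 wrist [ 0.268 -0.167  0.186]
pl 0.00 tcp [ 0.397 -0.265  0.067] q [-0.95  0.63  2.19  2.06  1.05 -1.27] err 0.0 wrist [ 0.234 -0.265  0.126]
pl -0.30 tcp [ 0.4   -0.243  0.067] q [-0.79  0.61  2.29  2.59  1.01 -1.43] err 0.0 wrist [ 0.244 -0.195  0.126]
pl -0.52 tcp [ 0.406 -0.229  0.067] q [-0.63  0.6   2.31  3.02  0.99 -1.54] err 0.0 wrist [ 0.265 -0.148  0.126]
25.0
pre tcp [0.507 0.014 0.093] q [-0.25  0.53  2.17  2.2   0.83 -1.18] er
[... 1878 characters left out ...]
 err 0.0 wrist [ 0.464 -0.007  0.196]
out tcp [ 0.471 -0.003  0.125] q [-0.3   0.33  2.23  1.88  0.64 -0.89] err 0.0 wrist [ 0.344 -0.067  0.224]
out2 tcp [ 0.431 -0.023  0.145] q [-0.4   0.22  2.31  1.75  0.68 -0.82] err 0.0 wrist [ 0.304 -0.087  0.244]
mid tcp [ 0.437 -0.133  0.145] q [-0.6   0.26  2.26  1.78  0.65 -0.8 ] err 0.0 wrist [ 0.298 -0.161  0.244]
pl 0.00 tcp [ 0.406 -0.265  0.085] q [-0.89  0.48  2.17  1.85  0.72 -0.98] err 0.0 wrist [ 0.264 -0.265  0.184]
pl -0.30 tcp [ 0.409 -0.246  0.085] q [-0.75  0.44  2.25  2.43  0.58 -1.22] err 0.0 wrist [ 0.273 -0.204  0.184]
pl -0.52 tcp [ 0.415 -0.233  0.085] q [-0.62  0.43  2.27  2.98  0.52 -1.49] err 0.0 wrist [ 0.291 -0.163  0.184]
```

```bash
python3 -m pendant '[[0,0,0,0,0,-0.13,-1],[0,0,0,0,0,-0.13,-1],[0,0,0,0,0.217,0,-1],[0,0,0,0,0.217,0,-1],[0,0,0,0,0.217,0,-1],[0,0,0,0,0.217,0,-1],[0,0,0,0,0.217,0,-1],[0,0,0,0,0.217,0,-1],[0,0,0,0,0.217,0,-1],[0,0,0,0,0.217,0,-1]]'; python3 -m pendant '[[0,0,0,0,0.217,0,-1],[0,0,0,0,0.217,0,-1],[0,0,0,0,0,0,-1]]'; cat >> goto.py <<'E'
from scipy.spatial.transform import Rotation as Ro
if len(sys.argv)>5:
    from kin import toolR
    Rt=toolR(float(sys.argv[4]),np.radians(float(sys.argv[5]))); rv=Ro.from_matrix(R.T@Rt).as_rotvec(); print("turn units",(np.degrees(rv)/30).round(3))
E
python3 goto.py .424 -.0285 .085 .468 25
```

```text
time_s: 12.7
ee_pos: [0.3804, -0.156, 0.4643]
eef_rot: [3.14, -0.913, 0.477]
force: [0.4, -0.0, 0.5]
grip_width: 0.0939
time_s: 12.95
ee_pos: [0.3802, -0.1562, 0.4626]
eef_rot: [-3.134, -1.139, 0.469]
force: [-0.3, -0.2, -1.0]
grip_width: 0.0939
t 12.95 tcp [ 0.3802 -0.1562  0.4626] tip [ 0.4586 -0.1157  0.4219] F [-0.34 -0.24 -1.04] q [-0.871 -0.261  1.956  1.156  1.318 -0.018] w 0.0939
axes x [0.373 0.189 0.908] y [ 0.458 -0.889 -0.003] z [ 0.807  0.417 -0.418]
shift mm [-302.4  -92.2  246.7] units [-2.52  -0.768  2.055] rows>= 9.61609116503521
turn units [-0.016 -0.009  0.   ]
```

```bash
python3 -m pendant '[[-0.21,-0.064,0.171,0,0,0,-1],[-0.21,-0.064,0.171,0,0,0,-1],[-0.21,-0.064,0.171,0,0,0,-1],[-0.21,-0.064,0.171,0,0,0,-1],[-0.21,-0.064,0.171,0,0,0,-1],[-0.21,-0.064,0.171,0,0,0,-1],[-0.21,-0.064,0.171,0,0,0,-1],[-0.21,-0.064,0.171,0,0,0,-1],[-0.21,-0.064,0.171,0,0,0,-1],[0,0,0,0,0,0,-1]]'; python3 goto.py .424 -.0285 .085 .468 25
```

```text
time_s: 13.78
ee_pos: [0.4114, -0.0598, 0.1755]
eef_rot: [-3.124, -1.127, 0.465]
force: [-0.5, 0.8, -0.2]
grip_width: 0.0943
t 13.7833 tcp [ 0.4114 -0.0598  0.1755] tip [ 0.489  -0.0189  0.1338] F [-0.52  0.78 -0.21] q [-0.574  0.179  2.345  1.712  0.92  -0.875] w 0.0943
axes x [0.384 0.193 0.903] y [ 0.463 -0.886 -0.008] z [ 0.799  0.421 -0.429]
shift mm [-70.9 -21.2  62.2] units [-0.591 -0.177  0.518] rows>= 2.3176844288328122
turn units [-0.03   0.014 -0.002]
```

```bash
python3 -m pendant '[[-0.2,-0.06,0.173,-0.015,0,0,-1],[-0.2,-0.06,0.173,-0.015,0,0,-1],[-0.19,-0.057,0.172,0,0,0,-1],[0,0,0,0,0,0,-1],[0,0,0,0,0,0,-1]]'; python3 goto.py .585 .0537 .085 .468 25
python3 - <<'E'
from ov import *
cs,ct=cam("side"),cam("top")
overlay(cs,4,160,80,170,150,"s10.png",[]); overlay(ct,4,160,105,160,150,"t10.png",[])
E
```

```text
time_s: 14.2
ee_pos: [0.4268, -0.0315, 0.0905]
eef_rot: [3.135, -1.134, 0.472]
force: [0.6, -0.1, 1.1]
grip_width: 0.0939
t 14.2 tcp [ 0.4268 -0.0315  0.0905] tip [0.5055 0.0079 0.0494] F [ 0.65 -0.14  1.07] q [-0.463  0.469  2.334  2.046  0.953 -1.243] w 0.0939
axes x [0.377 0.192 0.906] y [ 0.449 -0.894  0.003] z [ 0.81   0.406 -0.423]
shift mm [ 71.   -5.2 165.1] units [ 0.591 -0.043  1.376] rows>= 4.31197364240972
turn units [0.007 0.    0.003]
```

View pics/s10.png

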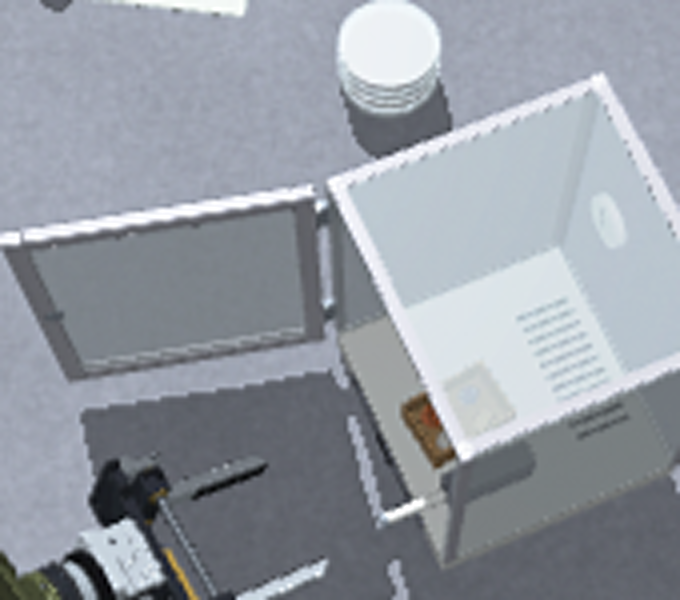

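View pics/t10.png

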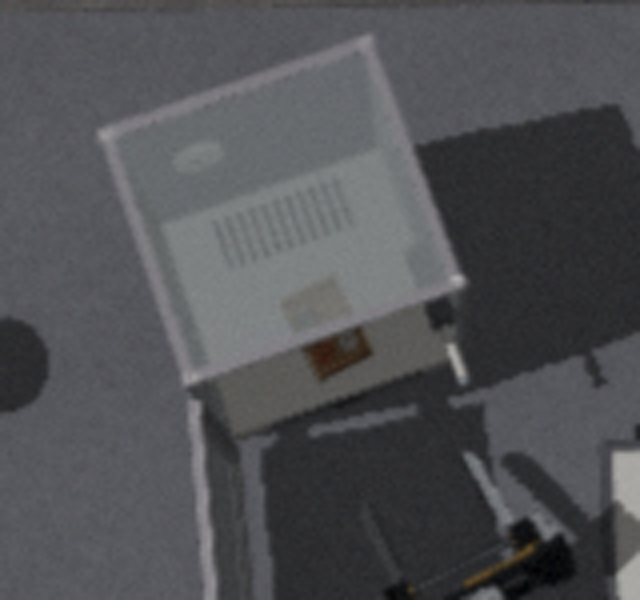

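```bash
python3 -m pendant '[[0.071,-0.008,0.165,0.007,0,0,-1],[0.071,-0.008,0.165,0,0,0,-1],[0.071,-0.008,0.165,0,0,0,-1],[0.071,-0.008,0.165,0,0,0,-1],[0.071,-0.008,0.165,0,0,0,-1],[0,0,0,0,0,0,-1]]'; python3 goto.py .585 .0537 .085 .468 25
python3 - <<'E'
from ov import *
cs,ct=cam("side"),cam("top")
tr=(.6518,.0874,.468)
S=[box(*tr,.08,.056,.062)]
overlay(cs,6,210,130,110,100,"s11.png",S); overlay(ct,6,200,150,90,100,"t11.png",S)
E
```

```text
time_s: 14.8
ee_pos: [0.5239, 0.0208, 0.0912]
eef_rot: [3.121, -1.142, 0.485]
force: [0.8, 0.7, 0.8]
grip_width: 0.0942
t 14.8 tcp [0.5239 0.0208 0.0912] tip [0.603  0.0603 0.0507] F [0.84 0.66 0.76] q [-0.224  0.552  2.13   2.23   0.816 -1.184] w 0.0942
axes x [0.368 0.194 0.909] y [ 0.449 -0.893  0.009] z [ 0.814  0.405 -0.416]
shift mm [23.3 -2.  65.6] units [ 0.194 -0.016  0.547] rows>= 1.6693837104005922
turn units [ 0.01  -0.014  0.014]
```

View pics/s11.png

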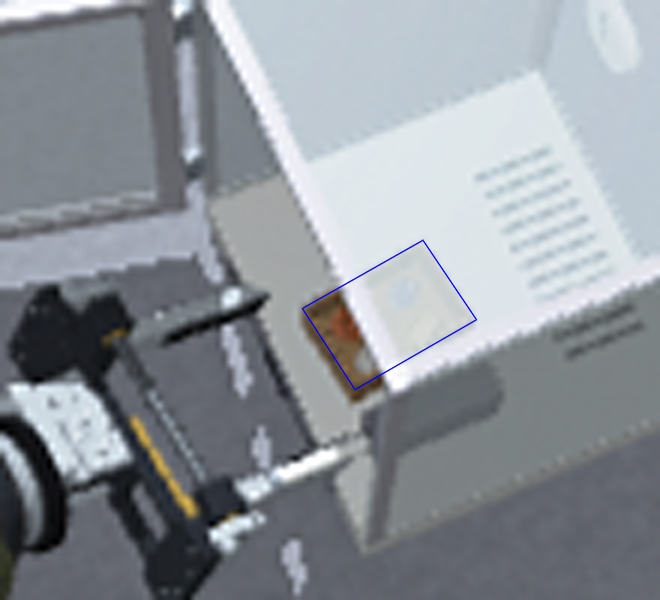

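View pics/t11.png

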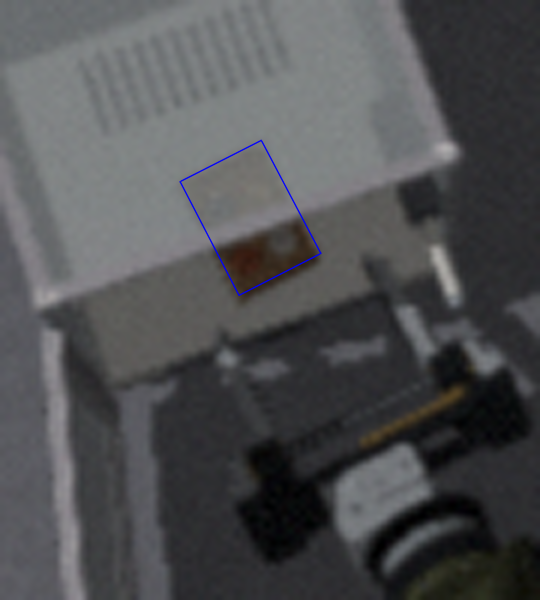

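```bash
python3 -m pendant '[[0.048,-0.004,0.137,0.005,-0.007,0.007,-1],[0.048,-0.004,0.137,0.005,-0.007,0.007,-1],[0.048,-0.004,0.137,0,0,0,-1]]'; python3 goto.py .585 .0537 .085 .468 25;
```

```text
time_s: 15.15
ee_pos: [0.5668, 0.044, 0.0833]
eef_rot: [-3.133, -1.129, 0.457]
force: [0.5, -0.0, -0.2]
grip_width: 0.0942
t 15.15 tcp [0.5668 0.044  0.0833] tip [0.6453 0.0835 0.0417] F [ 0.52 -0.04 -0.22] q [-0.148  0.613  2.02   2.269  0.748 -1.141] w 0.0942
axes x [0.384 0.189 0.904] y [ 0.448 -0.894 -0.004] z [ 0.807  0.407 -0.428]
shift mm [10.4 -0.5 17.8] units [ 0.086 -0.004  0.149] rows>= 0.4950199143040014
turn units [ 0.003  0.01  -0.009]
```

```bash
python3 -m pendant '[[0.04,0,0.07,0,0.005,0,-1],[0.04,0,0.07,0,0,0,-1],[0,0,0,0,0,0,-1],[0,0,0,0,0,0,-1]]'; python3 goto.py .585 .0537 .085 .468 25
python3 - <<'E'
from ov import *
cs,ct=cam("side"),cam("top")
tr=(.6518,.0874,.468)
S=[box(*tr,.08,.056,.062)]
overlay(cs,6,210,130,110,100,"s12.png",S); overlay(ct,6,200,150,90,100,"t12.png",[])
E
```

```text
time_s: 15.48
ee_pos: [0.5833, 0.0532, 0.0831]
eef_rot: [-3.132, -1.13, 0.457]
force: [0.2, -1.7, -0.6]
grip_width: 0.0943
t 15.4833 tcp [0.5833 0.0532 0.0831] tip [0.6617 0.0928 0.0416] F [ 0.22 -1.66 -0.65] q [-0.122  0.632  1.978  2.279  0.725 -1.127] w 0.0943
axes x [0.383 0.188 0.904] y [ 0.449 -0.893 -0.004] z [ 0.807  0.408 -0.427]
shift mm [2.5 0.3 0.8] units [0.021 0.003 0.007] rows>= 0.06317218940025016
turn units [ 0.     0.009 -0.009]
```

View pics/s12.png

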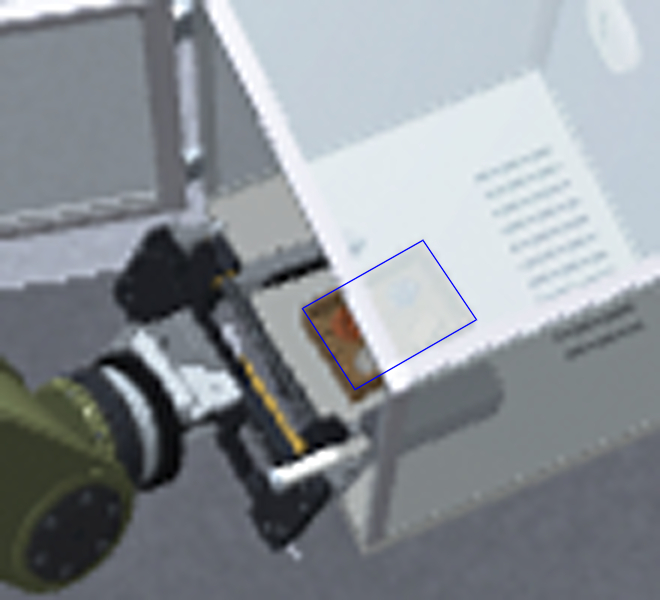

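View pics/t12.png

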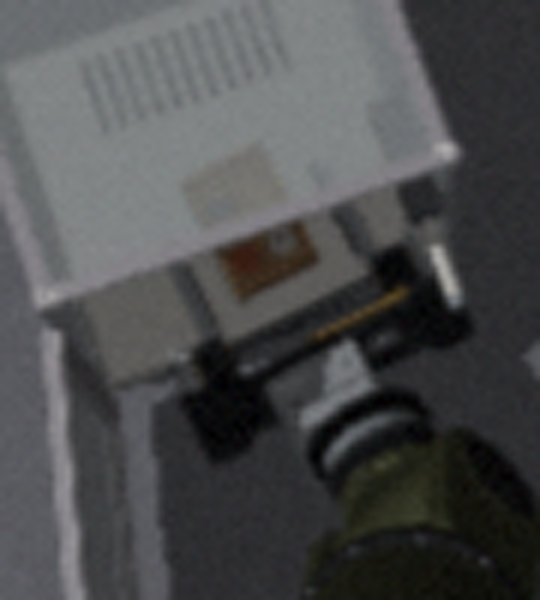

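```bash
python3 -m pendant '[[0.02,0,0,0,0,0,0],[0,0,0,0,0,0,0.2],[0,0,0,0,0,0,1],[0,0,0,0,0,0,1],[0,0,0,0,0,0,1],[0,0,0,0,0,0,1],[0,0,0,0,0,0,1],[0,0,0,0,0,0,1],[0,0,0,0,0,0,1]]' 15; python3 goto.py .585 .0537 .085 .468 25
```

```text
time_s: 16.33
ee_pos: [0.5844, 0.054, 0.0846]
eef_rot: [-3.131, -1.129, 0.456]
force: [-1.2, -0.2, -0.4]
grip_width: 0.056
t 16.3333 tcp [0.5844 0.054  0.0846] tip [0.6628 0.0937 0.0431] F [-1.2  -0.16 -0.37] q [-0.12   0.629  1.976  2.277  0.72  -1.121] w 0.056
axes x [0.384 0.188 0.904] y [ 0.449 -0.893 -0.005] z [ 0.807  0.408 -0.427]
shift mm [0.5 0.5 0.2] units [0.004 0.004 0.002] rows>= 0.017989408772213843
turn units [-0.     0.01  -0.009]
```

```bash
python3 -m pendant '[[0.02,0,-0.009,0,0,0,1],[0.03,0,-0.014,0,0,0,1],[0.04,0,-0.018,0,0,0,1],[0.04,0,-0.018,0,0,0,1],[0.02,0,-0.009,0,0,0,1],[0,0,0,0,0,0,1],[0,0,0,0,0,0,1]]'; python3 goto.py .585 .0537 .085 .468 25
python3 - <<'E'
from ov import *
cs,ct=cam("side"),cam("top")
tr=(.6518,.0874,.468); dz=.0175
S=[box(*tr,.08,.056,.062+dz),box(*tr,.08,.056,.03+dz,(255,0,255))]
overlay(cs,6,210,130,110,100,"s13.png",S)
E
```

```text
time_s: 16.92
ee_pos: [0.5849, 0.054, 0.1048]
eef_rot: [-3.132, -1.13, 0.457]
force: [-0.3, 0.7, -0.8]
grip_width: 0.0559
t 16.9167 tcp [0.5849 0.054  0.1048] tip [0.6633 0.0937 0.0633] F [-0.26  0.66 -0.85] q [-0.12   0.581  1.981  2.24   0.693 -1.071] w 0.0559
axes x [0.383 0.188 0.904] y [ 0.449 -0.893 -0.004] z [ 0.807  0.408 -0.427]
shift mm [-17.9   0.4   8.4] units [-0.149  0.004  0.07 ] rows>= 0.4748951980268055
turn units [ 0.     0.009 -0.009]
```

View pics/s13.png

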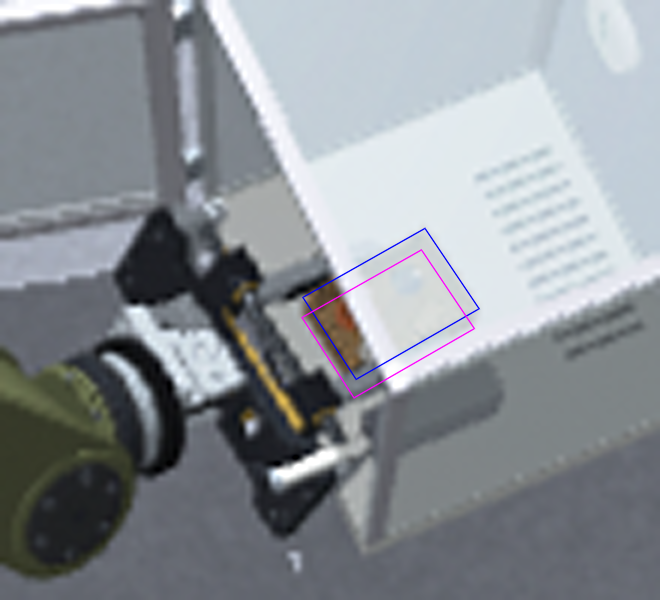

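```bash
python3 -m pendant '[[-0.02,-0.006,-0.04,0,0,0,1],[-0.04,-0.012,-0.08,0,0,0,1],[-0.056,-0.017,-0.12,0,0,0,1],[-0.056,-0.017,-0.12,0,0,0,1],[-0.056,-0.017,-0.12,0,0,0,1],[-0.056,-0.017,-0.12,0,0,0,1],[-0.056,-0.017,-0.12,0,0,0,1],[-0.056,-0.017,-0.12,0,0,0,1],[-0.056,-0.017,-0.12,0,0,0,1],[-0.03,-0.009,-0.06,0,0,0,1]]'; python3 goto.py .44 0 .105 .468 25
python3 - <<'E'
from ov import *
cs,ct=cam("side"),cam("top")
overlay(cs,5,180,120,150,110,"s14.png",[]);overlay(ct,5,170,140,130,110,"t14.png",[])
E
```

```text
time_s: 17.85
ee_pos: [0.4544, 0.0086, 0.1043]
eef_rot: [-3.129, -1.129, 0.455]
force: [0.4, 0.7, -1.6]
grip_width: 0.0564
t 17.85 tcp [0.4544 0.0086 0.1043] tip [0.5328 0.0483 0.0627] F [ 0.45  0.67 -1.58] q [-0.309  0.436  2.299  2.159  0.866 -1.193] w 0.0564
axes x [0.384 0.188 0.904] y [ 0.449 -0.894 -0.005] z [ 0.807  0.408 -0.428]
shift mm [ -6.5   1.3 -15.4] units [-0.054  0.01  -0.128] rows>= 0.40229166030457625
turn units [ 0.     0.011 -0.011]
```

View pics/s14.png

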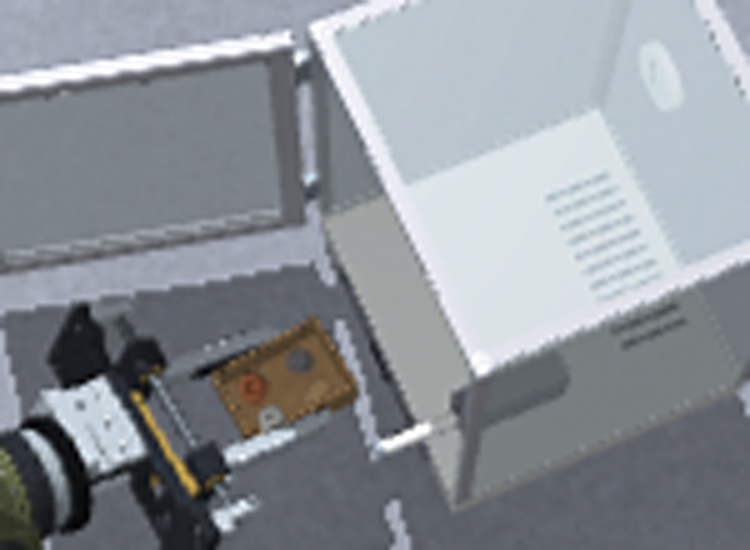

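View pics/t14.png

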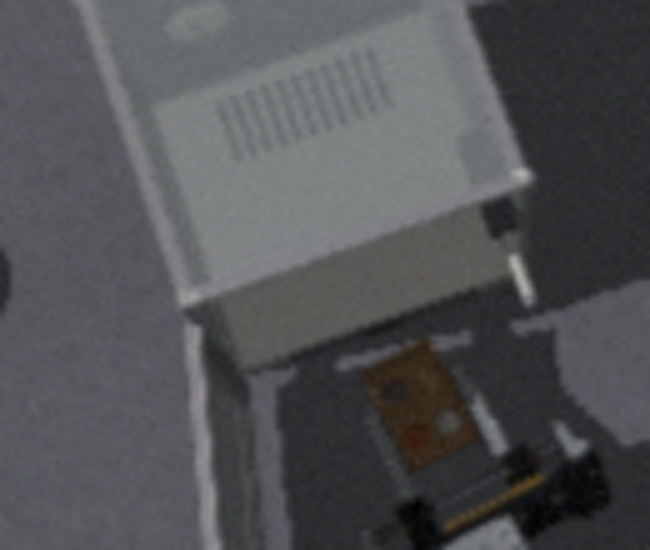

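The tray is out, held at 56 mm, with all four fossils in it: side view around (285,380) in the crop. Next I'll work out the transfer to the panel with a turn about the vertical.

```bash
cat > plan.py <<'E'
import sys; from kin import *; from h import ctrl
x,y,z,yaw,t,N=map(float,sys.argv[1:7]); N=int(N)
o=ctrl.get_obs(); X0=o["ee_pos"]; R0=Ro.from_euler("xyz",o["eef_rot"]).as_matrix(); R1=toolR(yaw,np.radians(t)); X1=np.array([x,y,z])
rv=Ro.from_matrix(R1@R0.T).as_rotvec(); print("world turn deg",np.degrees(rv).round(2))
pX,pR=X0,R0
for i in range(1,N+1):
    u=i/N; s=10*u**3-15*u**4+6*u**5 if len(sys.argv)>7 else .5*(1-np.cos(np.pi*u))
    X=X0+(X1-X0)*s; R=Ro.from_rotvec(rv*s).as_matrix()@R0
    d=pR.T@(X-pX)/.12; r=np.degrees(Ro.from_matrix(pR.T@R).as_rotvec())/30
    q,e=ik(X,R,o["qpos"] if i==1 else q)
    print(i,",".join("%.3f"%v for v in np.r_[d,r]),"mm %.0f"%(np.linalg.norm(d)*120),q.round(2),round(e,4)); pX,pR=X,R
E
python3 plan.py .388 -.265 .13 0 25 18
```

```text
world turn deg [ -0.2   -0.38 -26.63]
1 -0.003,0.014,-0.011,-0.006,0.000,0.003 mm 2 [-0.31  0.44  2.3   2.16  0.87 -1.19] 0.0
2 -0.010,0.040,-0.033,-0.018,0.000,0.008 mm 6 [-0.33  0.43  2.3   2.15  0.87 -1.19] 0.0
3 -0.016,0.067,-0.053,-0.030,0.000,0.014 mm 10 [-0.36  0.43  2.31  2.14  0.87 -1.19] 0.0
4 -0.021,0.092,-0.071,-0.040,0.001,0.018 mm 14 [-0.39  0.42  2.31  2.13  0.87 -1.18] 0.0
5 -0.025,0.115,-0.085,-0.050,0.001,0.023 mm 17 [-0.44  0.41  2.32  2.11  0.88 -1.18] 0.0
6 -0.028,0.136,-0.095,-0.058,0.001,0.026 mm 20 [-0.49  0.41  2.32  2.09  0.88 -1.17] 0.0
7 -0.028,0.154,-0.101,-0.064,0.001,0.029 mm 22 [-0.55  0.4   2.32  2.06  0.89 -1.16] 0.0
8 -0.028,0.168,-0.102,-0.068,0.001,0.031 mm 24 [-0.61  0.39  2.32  2.03  0.89 -1.15] 0.0
9 -0.026,0.177,-0.099,-0.070,0.001,0.032 mm 25 [-0.67  0.39  2.32  2.01  0.9  -1.13] 0.0
10 -0.022,0.181,-0.092,-0.070,0.001,0.032 mm 25 [-0.72  0.39  2.31  1.98  0.9  -1.11] 0.0
11 -0.019,0.179,-0.083,-0.068,0.001,0.031 mm 24 [-0.78  0.38  2.3   1.96  0.9  -1.1 ] 0.0
12 -0.015,0.171,-0.072,-0.064,0.001,0.029 mm 22 [-0.82  0.39  2.28  1.94  0.9  -1.08] 0.0
13 -0.011,0.157,-0.060,-0.058,0.001,0.026 mm 20 [-0.86  0.39  2.27  1.92  0.9  -1.07] 0.0
14 -0.008,0.137,-0.047,-0.050,0.001,0.023 mm 17 [-0.9   0.39  2.26  1.91  0.9  -1.05] 0.0
15 -0.005,0.112,-0.036,-0.040,0.001,0.018 mm 14 [-0.92  0.39  2.24  1.9   0.9  -1.04] 0.0
16 -0.003,0.083,-0.024,-0.030,0.000,0.014 mm 10 [-0.94  0.39  2.24  1.89  0.9  -1.03] 0.0
17 -0.001,0.051,-0.014,-0.018,0.000,0.008 mm 6 [-0.95  0.4   2.23  1.89  0.9  -1.03] 0.0
18 -0.000,0.017,-0.005,-0.006,0.000,0.003 mm 2 [-0.96  0.4   2.23  1.89  0.9  -1.03] 0.0
```

```bash
python3 -m pendant '[[-0.01,0.04,-0.03,-0.018,0,0.008,1],[-0.016,0.067,-0.053,-0.03,0,0.014,1],[-0.021,0.092,-0.071,-0.04,0,0.018,1],[-0.025,0.115,-0.085,-0.05,0,0.023,1],[-0.028,0.136,-0.095,-0.058,0,0.026,1],[-0.028,0.154,-0.1,-0.064,0,0.029,1],[-0.028,0.168,-0.1,-0.068,0,0.031,1],[-0.026,0.177,-0.1,-0.07,0,0.032,1],[-0.022,0.18,-0.092,-0.07,0,0.032,1],[-0.019,0.18,-0.083,-0.068,0,0.031,1]]'; python3 -m pendant '[[-0.015,0.17,-0.072,-0.064,0,0.029,1],[-0.011,0.157,-0.06,-0.058,0,0.026,1],[-0.008,0.137,-0.047,-0.05,0,0.023,1],[-0.005,0.112,-0.036,-0.04,0,0.018,1],[-0.003,0.083,-0.024,-0.03,0,0.014,1],[-0.001,0.05,-0.014,-0.018,0,0.008,1],[0,0.03,-0.01,-0.01,0,0.005,1],[0,0,0,0,0,0,1],[0,0,0,0,0,0,1]]'; python3 goto.py .388 -.265 .13 0 25
python3 - <<'E'
from ov import *
cs,ct=cam("side"),cam("top")
overlay(cs,5,170,220,150,115,"s15.png",[]);overlay(ct,5,280,150,130,115,"t15.png",[])
E
```

```text
time_s: 18.78
ee_pos: [0.4128, -0.1741, 0.1218]
eef_rot: [3.14, -1.129, 0.157]
force: [0.5, 0.8, -2.1]
grip_width: 0.0561
time_s: 19.53
ee_pos: [0.3904, -0.2633, 0.1303]
eef_rot: [3.137, -1.129, 0.008]
force: [0.4, 0.4, -0.9]
grip_width: 0.0558
t 19.5333 tcp [ 0.3904 -0.2633  0.1303] tip [ 0.4783 -0.2632  0.0888] F [ 0.35  0.44 -0.92] q [-0.95   0.394  2.226  1.888  0.886 -1.022] w 0.0558
axes x [0.428 0.003 0.904] y [ 0.003 -1.     0.002] z [ 0.904  0.002 -0.428]
shift mm [-1.4  1.6 -2.1] units [-0.011  0.014 -0.017] rows>= 0.0712369007400944
turn units [-0.003  0.011  0.006]
```

View pics/s15.png

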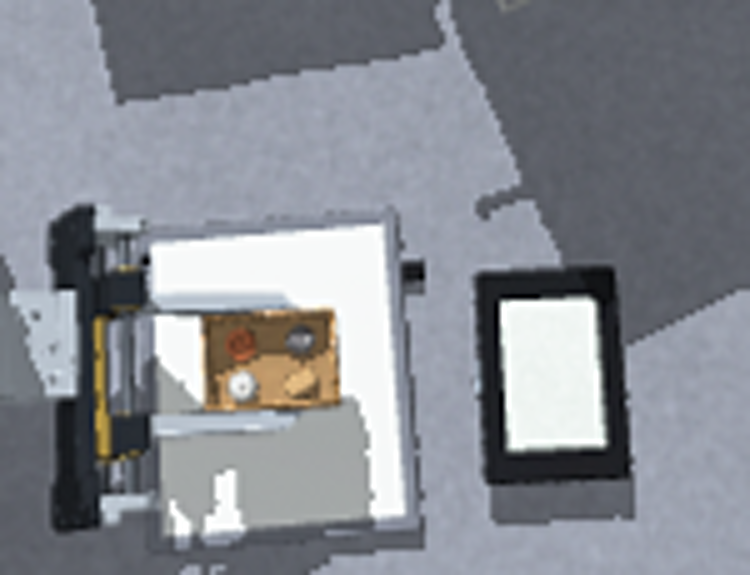

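View pics/t15.png

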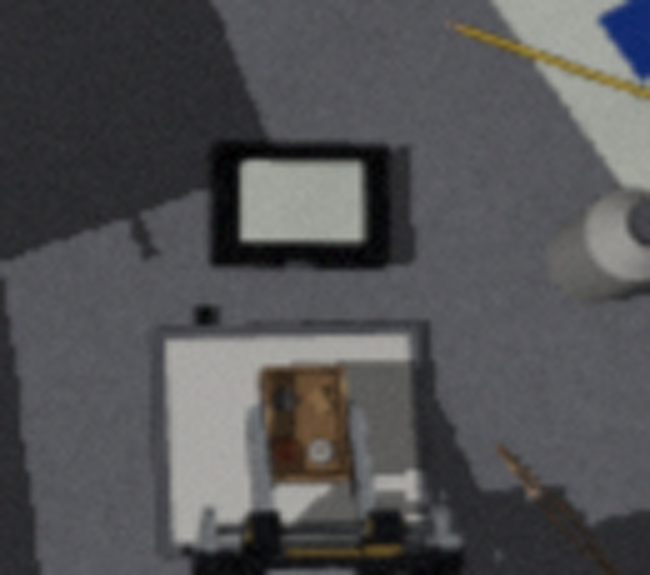

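```bash
python3 - <<'E'
from h import *
cs,ct=cam("side"),cam("top")
crop(cs,205,275,45,35,15,"sz.png"); crop(ct,325,215,35,40,15,"tz.png")
ps=lambda p:px(p,5,170,220); pt=lambda p:px(p,5,280,150)
for a,b in [((334,309),(262,368)),((340,403),(347,365)),((204,317),(267,474)),((207,409),(354,478))]: print([v.round(4) for v in tri(cs,ps(a),ct,pt(b))])
E
```

```text
[array([ 0.5055, -0.2348,  0.0933]), array([-0.0766,  0.0535]), array([-0.0359, -0.0561])]
[array([ 0.5055, -0.2914,  0.1091]), array([-0.3323,  0.235 ]), array([-0.1571, -0.2385])]
[array([ 0.4292, -0.2344,  0.1044]), array([ 0.2484, -0.1834]), array([0.128 , 0.1815])]
[array([ 0.4272, -0.2904,  0.1177]), array([-0.7443,  0.5445]), array([-0.3778, -0.5337])]
```

View pics/sz.png

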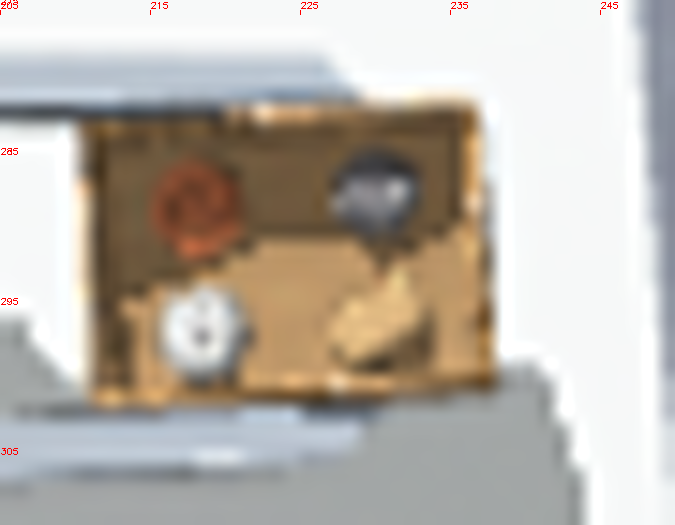

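View pics/tz.png

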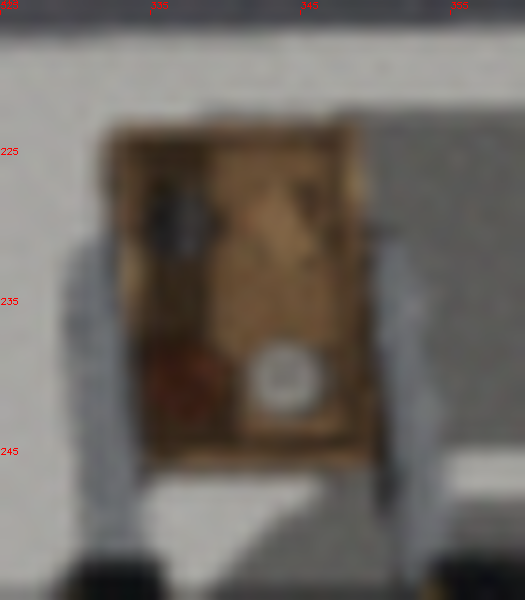

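Rim heights triangulate to about 0.106 on average against 0.108 expected. The tray is level within noise and centred at about (0.467, -0.263), over the plate. I'll lower it now.

```bash
python3 -m pendant '[[-0.04,0,0.019,0,0,0,1],[-0.075,0,0.036,0,0,0,1],[-0.075,0,0.036,0,0,0,1],[-0.075,0,0.036,0,0,0,1],[-0.06,0,0.028,0,0,0,1],[-0.04,0,0.019,0,0,0,1],[-0.02,0,0.009,0,0,0,1],[0,0,0,0,0,0,1],[0,0,0,0,0,0,1]]'; python3 goto.py .390 -.263 .0706 0 25
```

```text
time_s: 20.48
ee_pos: [0.3905, -0.2638, 0.0794]
eef_rot: [3.136, -1.129, 0.007]
force: [-0.7, -0.6, -1.5]
grip_width: 0.056
t 20.4833 tcp [ 0.3905 -0.2638  0.0794] tip [ 0.4784 -0.2637  0.0378] F [-0.65 -0.56 -1.49] q [-0.95   0.547  2.21   1.987  0.936 -1.183] w 0.056
axes x [0.428 0.003 0.904] y [ 0.002 -1.     0.002] z [ 0.904  0.001 -0.428]
shift mm [-8.1 -0.9  3.3] units [-0.068 -0.007  0.028] rows>= 0.21160600628304874
turn units [-0.002  0.01   0.006]
```

```bash
python3 -m pendant '[[-0.015,0,0.007,0,0,0,1],[-0.015,0,0.007,0,0,0,1],[-0.015,0,0.007,0,0,0,1],[0,0,0,0,0,0,1]]'; python3 -m pendant '[[-0.0075,0,0.0035,0,0,0,1],[0,0,0,0,0,0,1]]';python3 -m pendant '[[-0.0075,0,0.0035,0,0,0,1],[0,0,0,0,0,0,1]]'
```

```text
time_s: 20.82
ee_pos: [0.3904, -0.2638, 0.0731]
eef_rot: [3.136, -1.129, 0.007]
force: [0.1, 0.1, -1.5]
grip_width: 0.0556
time_s: 20.98
ee_pos: [0.3904, -0.2638, 0.0722]
eef_rot: [3.136, -1.129, 0.007]
force: [-0.6, 0.6, -1.8]
grip_width: 0.0561
time_s: 21.15
ee_pos: [0.3904, -0.2638, 0.0713]
eef_rot: [3.136, -1.129, 0.007]
force: [-0.4, -0.4, -1.6]
grip_width: 0.0558
```

```bash
for i in 1; do python3 -m pendant '[[-0.0075,0,0.0035,0,0,0,1],[0,0,0,0,0,0,1]]'; done; python3 -m pendant '[[-0.006,0,0.003,0,0,0,1],[0,0,0,0,0,0,1]]'
```

```text
time_s: 21.32
ee_pos: [0.3905, -0.2639, 0.0705]
eef_rot: [3.136, -1.13, 0.007]
force: [-0.5, -0.0, 2.0]
grip_width: 0.0558
time_s: 21.48
ee_pos: [0.3906, -0.264, 0.0701]
eef_rot: [3.135, -1.131, 0.008]
force: [-4.1, 0.4, 8.4]
grip_width: 0.0561
```

```bash
python3 -m pendant '[[0.004,0,-0.002,0,0,0,1],[0,0,0,0,0,0,-0.25],[0,0,0,0,0,0,-0.35],[0,0,0,0,0,0,-0.5],[0,0,0,0,0,0,-0.7],[0,0,0,0,0,0,-0.9],[0,0,0,0,0,0,-0.9],[0,0,0,0,0,0,-0.9]]'; python3 goto.py
python3 - <<'E'
from ov import *
cs,ct=cam("side"),cam("top")
crop(cs,190,255,70,75,10,"s16.png"); crop(ct,305,205,70,60,10,"t16.png")
E
```

```text
time_s: 22.15
ee_pos: [0.3904, -0.2639, 0.07]
eef_rot: [3.136, -1.129, 0.007]
force: [0.5, -0.6, -0.3]
grip_width: 0.0887
t 22.15 tcp [ 0.3904 -0.2639  0.07  ] tip [ 0.4782 -0.2637  0.0285] F [ 0.52 -0.56 -0.35] q [-0.951  0.575  2.205  2.003  0.945 -1.21 ] w 0.0887
axes x [0.428 0.003 0.904] y [ 0.002 -1.     0.002] z [ 0.904  0.001 -0.428]
```

View pics/s16.png

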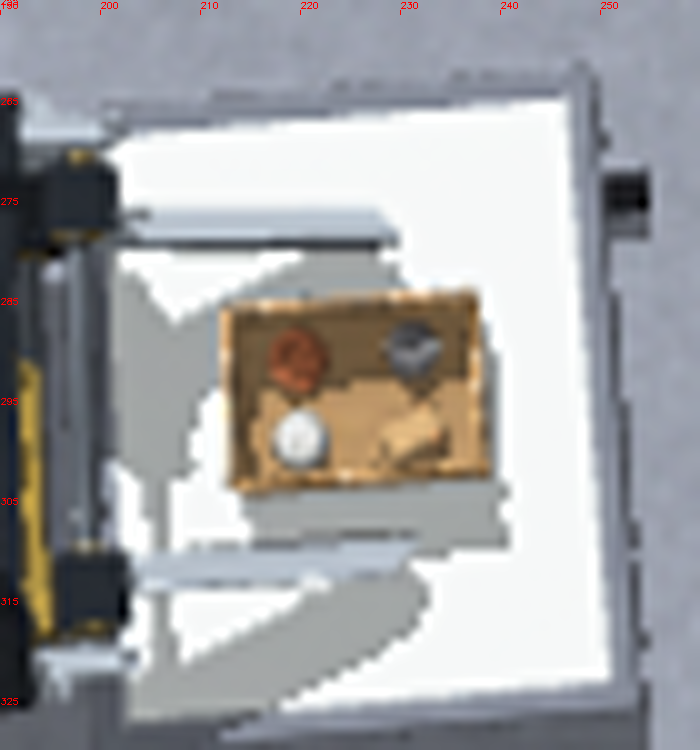

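View pics/t16.png

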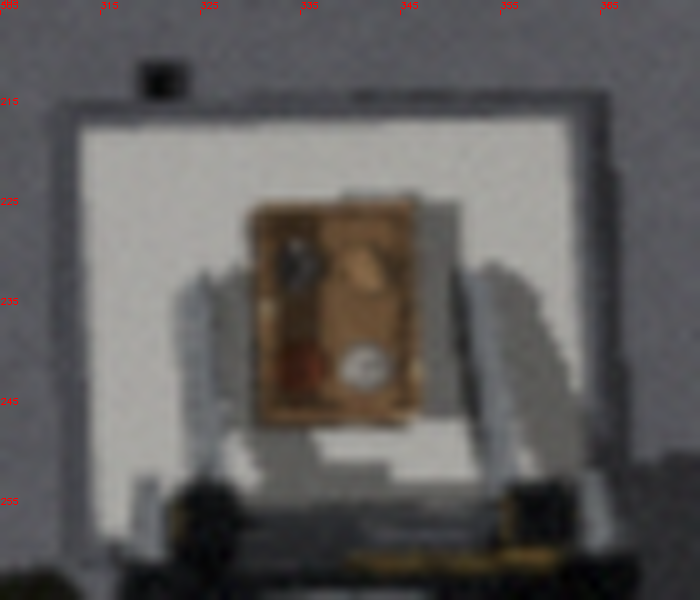

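The tray rests on the plate at about (225,295) in the side view, with all four fossils inside and the fingers clear. I'll rise straight up.

```bash
python3 -m pendant '[[0.05,0,-0.024,0,0,0,-0.9],[0.1,0,-0.047,0,0,0,-0.9],[0.15,0,-0.071,0,0,0,-0.9],[0.15,0,-0.071,0,0,0,-0.9],[0.15,0,-0.071,0,0,0,-0.9],[0.15,0,-0.071,0,0,0,-0.9],[0.15,0,-0.071,0,0,0,-0.9],[0.15,0,-0.071,0,0,0,-0.9],[0.15,0,-0.071,0,0,0,-0.9],[0,0,0,0,0,0,-0.9]]';python3 -m pendant '[[0.1,0.1,-0.15,0,0,0,-0.9],[0.1,0.1,-0.15,0,0,0,-0.9],[0,0,0,0,0,0,-0.9],[0,0,0,0,0,0,-0.9]]'; python3 goto.py
python3 - <<'E'
from ov import *
cs,ct=cam("side"),cam("top")
ps=lambda p:px(p,10,190,255); pt=lambda p:px(p,10,305,205)
cv2.imwrite("pics/s17.png",cv2.resize(cs["image"][:,:,::-1],(768,576),interpolation=cv2.INTER_CUBIC));cv2.imwrite("pics/t17.png",cv2.resize(ct["image"][:,:,::-1],(768,576),interpolation=cv2.INTER_CUBIC))
crop(cs,190,255,70,75,10,"s18.png"); crop(ct,305,205,70,60,10,"t18.png")
S=cabsegs(.6951,.1086,.3381,1.82)
overlay(cs,4,140,70,200,150,"s19.png",S)
E
```

```text
time_s: 23.08
ee_pos: [0.3907, -0.2639, 0.2331]
eef_rot: [3.126, -1.132, 0.016]
force: [0.4, 0.1, 0.2]
grip_width: 0.0892
time_s: 23.42
ee_pos: [0.3679, -0.2877, 0.2666]
eef_rot: [3.133, -1.13, 0.009]
force: [1.1, 0.7, -0.3]
grip_width: 0.0895
t 23.4167 tcp [ 0.3679 -0.2877  0.2666] tip [ 0.4558 -0.2878  0.2251] F [ 1.09  0.7  -0.31] q [-1.04   0.056  2.166  1.492  0.898 -0.507] w 0.0895
axes x [0.427 0.004 0.904] y [ 0.001 -1.     0.004] z [ 0.904 -0.001 -0.427]
```

View pics/s17.png

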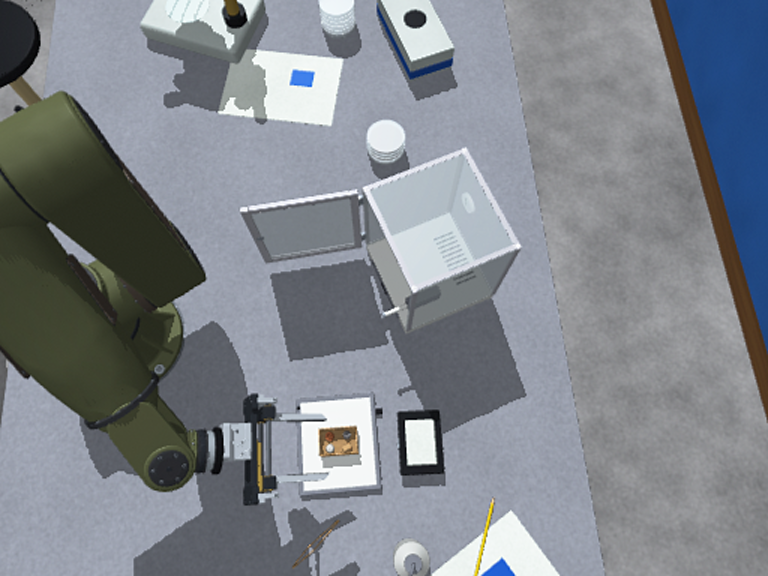

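View pics/s18.png

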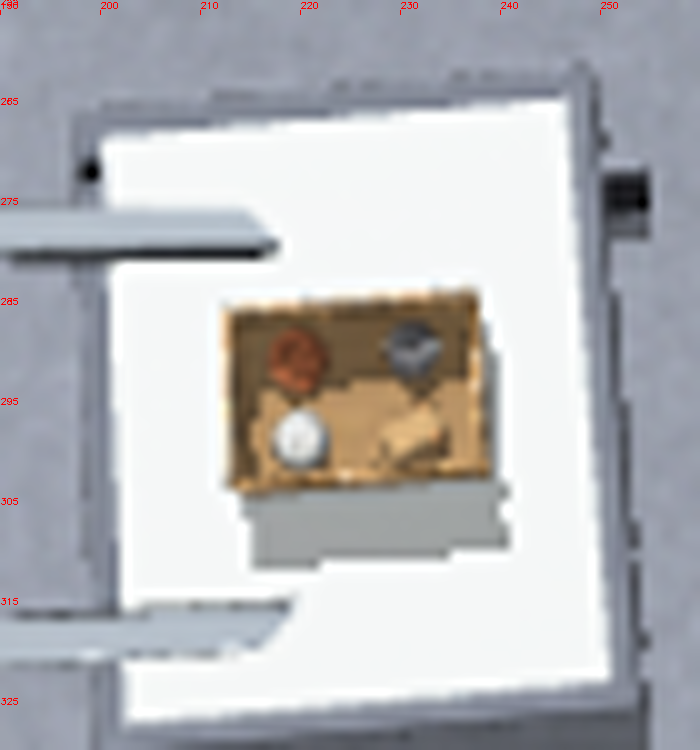

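View pics/t17.png

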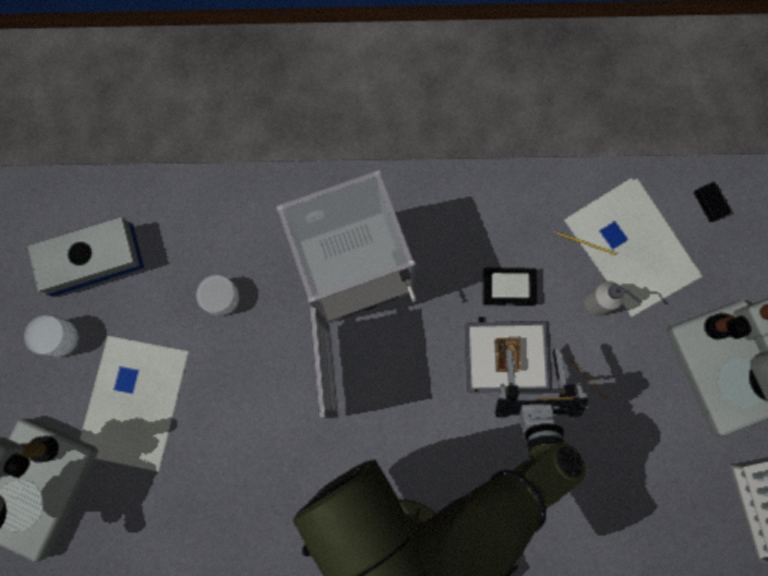

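View pics/t18.png

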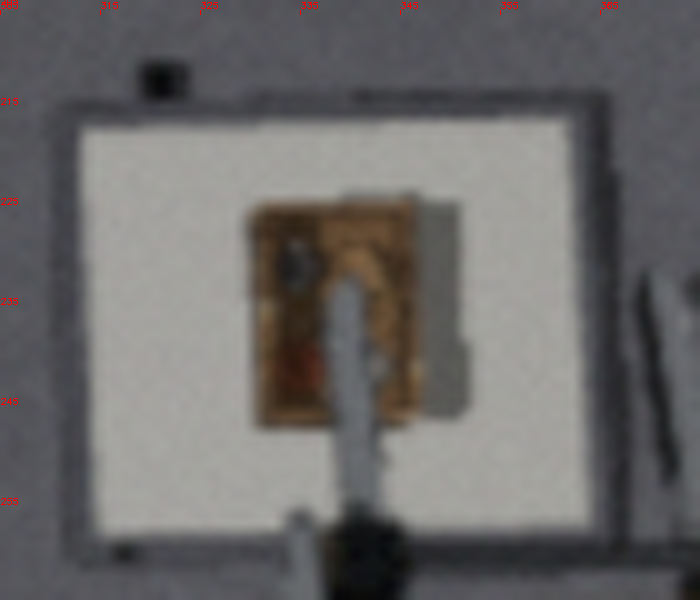

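View pics/s19.png

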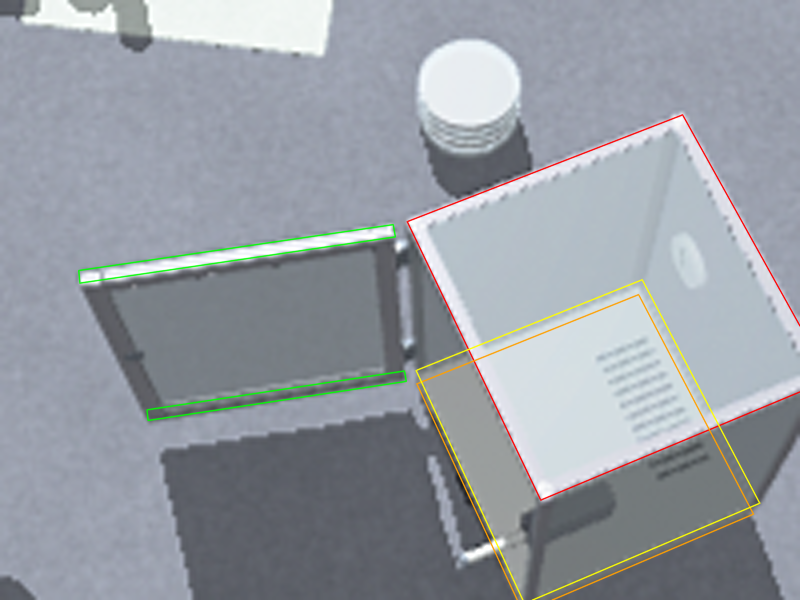

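The door is open at about 1.82 rad, the tray stands mid-plate with four fossils, and the bystanders look unmoved. One last numeric check of the tray's pose, then I'll hand in.

```bash
python3 - <<'E'
from h import *
cs,ct=cam("side"),cam("top")
ps=lambda p:px(p,10,190,255); pt=lambda p:px(p,10,305,205)
S=[(225,307),(474,292),(233,488),(492,472)];T=[(258,422),(250,208),(417,420),(414,205)]
for a,b in zip(S,T): print([v.round(4) for v in tri(cs,ps(a),ct,pt(b))])
P=[(-.04,.028,.048),(.04,.028,.048),(-.04,-.028,.048),(.04,-.028,.048)]
f=lambda v:np.r_[(proj(cs,T2(*v,P))-[ps(a) for a in S]).ravel(),(proj(ct,T2(*v,P))-[pt(b) for b in T]).ravel()]
r=least_squares(f,[.466,-.264,0]);print(r.x,np.abs(r.fun).max())
c=T2(*r.x,P)-[.46335,-.26509,0]; print((T2(0,0,-.0083,c)[:,:2]*1e3).round(1),"vs +-75,+-90")
E
python3 -m pendant '[[0,0,0,0,0,0,-0.9],[0,0,0,0,0,0,-0.9],[0,0,0,0,0,0,-0.9]]'
python3 -c "
from station import hand_in; print(hand_in())"
```

```text
[array([ 0.4267, -0.2341,  0.0345]), array([ 0.0385, -0.0282]), array([0.0199, 0.0284])]
[array([ 0.5052, -0.2348,  0.0302]), array([ 0.0705, -0.0495]), array([0.0336, 0.052 ])]
[array([ 0.4268, -0.2901,  0.0407]), array([-0.1747,  0.13  ]), array([-0.0915, -0.1267])]
[array([ 0.5058, -0.2919,  0.0408]), array([-0.5271,  0.3707]), array([-0.2502, -0.3823])]
[ 0.46617512 -0.26259869 -0.00592444] 0.8607277233451782
[[-36.8  31. ]
 [ 43.2  29.9]
 [-37.5 -25. ]
 [ 42.4 -26.1]] vs +-75,+-90
time_s: 23.87
ee_pos: [0.3683, -0.2872, 0.2662]
eef_rot: [3.137, -1.129, 0.007]
force: [-0.4, -0.3, 0.5]
grip_width: 0.0889
the job is handed in; nothing more can be done
None
```

The fossil tray is standing flat on the light panel with all four fossils in it, the cabinet door is open, and the job was handed in at 23.9 s.

**What I did**
- I pressed the door at its free side with about 5 N until the catch tripped and it followed the tool out to about 0.21 rad.
- I then swung it open from inside, with the closed fingers hooked in from above.
- I gripped the tray across its width at 15 N, lifted it level and drew it out.
- I set it down gently: the downward force was 8 N at most just before release. I opened the gripper and lifted clear.

**Last checks**
- **Door:** it matched the model overlay at about 1.82 rad.
- **Tray position:** its centre was at about (0.466, -0.263), with its outline at least 30 mm inside the plate edges on every side.
- **Bystanders:** the slide box, dish stack and wash bottle look unmoved in both pictures. I compared these by eye only.
- **Robot:** it was touching nothing, with the fingertips at about 0.225 m.

**One disagreement:** after placing, the rim corners triangulated to 0.030–0.041 m high, against the 0.048 m expected. While the tray was still held, they averaged 0.106 m against 0.108 m expected. I put the gap down to blurred corner picking. The fit at the expected height was within 0.9 px, and contact came 0.1 mm from the predicted height.

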